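# Balance a centrifuge tube carrier on the beam balance

## Robot

A 7-joint arm with a two-finger parallel gripper is mounted at the origin on the work surface. World frame = base frame: x ahead of the robot, y to its left, z up, the work surface at z = 0. Lengths are in m, angles in rad, forces in N, time in s.
With the tool pointing down it reaches from about 0.4 to 0.875 m from the base axis. Payload 19.3 kg.
Tool frame: the origin (TCP) lies at the very end of the fingers, on their centre line; the grasp point (between the pads) lies 19 mm behind it (bot.grasp_offset is the distance from the TCP to the grasp point, in m); z points along the fingers, x is the direction in which the jaws open and shut, and the axes are right-handed (so a half turn about z gives the same grasp; the last joint's range is limited). The gripper opens to 85 mm and grips with 20 to 120 N. Pads are 22 mm wide; open, the fingers measure 114 mm over their backs; the gripper's body (76 mm by 85 mm) begins 54 mm behind the grasp point. The pads swing forward as they close: fully open they stand 13 mm farther back than shut.
Start: joints at [-1.267, 0.521, -0.036, 1.599, 0.021, 1.021, -0.113], TCP at [0.228, 0.582, 0.231] pointing down, gripper open.
Joint ranges: [-2.91, 2.91], [-0.3, 2.13], [-1.5, 1.42], [0.17, 2.43], [-1.26, 4.41], [0.16, 1.93], [-2.52, 2.52]. Speed limits (rad/s): [1.89, 1.89, 2.39, 2.39, 3.01, 3.01, 3.01].

## Interface

Orientations are given as [roll, pitch, yaw] about the fixed x, y, z axes, in that order (R = Rz(yaw) Ry(pitch) Rx(roll)).
In Python, from workcell import status, grab_frame, calibration, job, regions_of, mark_of, bot gives the robot as it stands.
- The arm moves only by the tool carry_out, never from a script. Its argument "deltas" is one flat list of numbers, 5 for each row, row after row: the opening, from -1 (shut) to 1 (fully open), then the shift along the tool's x, y, z in cm, then the turn about the tool's z in degrees. A call has 1 to 20 rows; each row shifts and turns the commanded pose from where the row before left it, along the tool's axes as they then stand; what a row does not reach is not made up. A row lasts 1/12 s, in which the tool goes at most 41.7 mm and 7.16 degrees, less where a joint would pass 70% of its speed; a pose out of reach is approached as far as the arm can. A call with a gripper value outside its range is refused whole. The fingers move at their own pace and stop on an object; "newtons" is the grip in N (left out, the last holds). Time passes only in rows, so rows that do not move let the fingers close. It gives the time, the measured TCP pose, the force and the opening at its end, in the units of the state.
- status.observe(): the state, without advancing time (a new reading comes with each control period).
- grab_frame(name): name is "scene" or "top" or "wrist"; returns the picture (400x640x3 uint8, red, green, blue); there is no depth.
- calibration(name): a dict with "fov_y" (degrees; the focal length in pixels is half the picture's height over the tangent of half this angle, whatever the lens; pixels are square), "cx", "cy" (the principal point, pixels), "R" (3x3) and "t" (3): a world point X has camera coordinates R X + t. Camera axes: x right, y down, z forward; pixel columns grow to the right and rows downward; lengths in m; the calibration is good to about 2 mm. The wrist camera is an equidistant fisheye: a pixel r from the principal point sees the ray r / f radians off the axis. A picture is of the moment at which its call begins: read the wrist's pose just before it. calibration takes no time and is no camera call; for the wrist camera it gives the pose at the moment of the call.
- job.job_done(): hands the job in, once; it reports no verdict.
Trained networks look in the newest picture that a camera, given by its name, has taken for a name from the list of things; names that differ only in an ending like _2 or _b are one class to them, and where a whole thing is asked for, a point or a joint stands for the part that bears it (a point fixed in the world has none). Each returns a list of dicts, best first, with "p" (0 to 1); they miss things now and then, are a little off and sometimes report something else, mostly with a low value. They report only what shows in the picture. A call takes as long as a camera call.
- regions_of(camera, target): "region" (400x640 bool, what is visible of it) and "xy" ([column, row] in pixels, amid what is visible of it).
- mark_of(camera, target): "xy" ([column, row] in pixels: a listed point, or the origin of a listed thing).
The state is a dict: "clock": time; "qpos": joint angles; "qd": joint speeds; "joint_efforts": joint torques, N m; "position": TCP position; "tool_rot": TCP orientation; "force": force on the tool from outside, world axes, zero at the start; "moment": the same for the moment, N m; "grip_width": finger opening in m.
Only numpy, scipy, OpenCV 4.12 (cv2) and the standard library are available. Lean on these libraries where they do the work, as an engineer would, in place of code of your own. Each camera call takes 0.05 s, during which the arm holds its last target.

## Task

Weigh the metal tube carrier on the balance: feel for the post of the empty pan and thread the large ring weight over it, add the small ring weight on top only if it is needed, then gently push the sliding poise along its bar until the beam comes to rest level. Lower the weights on to the pan rather than dropping them, never lean on the balance or force it, leave the carrier untouched on its pan and do not disturb the other things on the table; a weight that is not needed stays on the table.

Things in the scene. Friction and masses are not known exactly. Their poses are not given: they have to be found in the camera images.
- balance: Beam balance, fixed. Grey base slab 130 (x) by 430 (y) by 18 mm; origin at the centre of its underside; its y axis runs along the beam from the carrier's pan (-y) to the weights pan (+y). The beam's pivot is 70 mm above the origin. Pans stand above the beam's ends, 140 mm from the pivot, and stay horizontal. A black mark on a white plate at the +y end shows level for the dark pointer.
- beam (a joint): Tilt of the beam in rad: 0 level, positive = weights pan high (carrier heavier); stops at -0.18 and +0.18; starts on +0.18. Sprung and damped: tilts 0.023 rad per 10 g of difference, settles in about 1.5 s. A sideways push on the poise tilts it too, up to its full range, so the reading is true only when nothing touches the balance.
- pan_weights_top (a point): Centre of the upper face of the empty pan (flat steel disc, 90 mm diameter, 4 mm thick, no rim). A rigid steel post (10 mm diameter, 40 mm high, tip tapered to 5 mm over the last 5 mm) is clamped somewhere within 6 mm of this point in x and in y; where is not told: feel for it. 95 mm above the table when level, about 25 mm higher at the +0.18 stop. Off its stop it sinks 10 mm for about 0.3 N.
- pan_part_top (a point): Centre of the upper face of the other pan (same disc, no post), on which the carrier stands. The balance is delicate: a push of more than 15 N anywhere on beam, pans, post or poise counts as forcing it.
- poise_tab (a point): The poise: steel slider 24 by 14 by 20 mm on a bar above the middle of the beam, with an upright tab on top, 20 mm across the bar, 12 mm along it, 25 mm tall. This point is on the tab's centre line, 5 mm below its top, 63 mm above the pivot (beam level). It travels 50 mm either side of the pivot between end stops and stays where it is left: friction about 2 N.
- poise (a joint): Place of the poise along its bar in m: 0 at the carrier's end, 0.100 at the weights pan's end; starts near 0. At 0 the empty balance is level; each 10 mm towards the weights pan counts as 6.4 g added to that pan (64 g at the end).
- carrier: Aluminium centrifuge tube carrier: round open cup 56 mm tall, 46 mm diameter, rim 52 mm, two short trunnion pins near the rim. Weighs something between 110 and 200 g, not told. Origin at the centre of its underside, z up. It already stands on its pan.
- weight_large: Steel ring weight of 100 g: 34 mm outer diameter, 16 mm tall, bore 12 mm. Origin at the centre of its underside; lies flat on the table at the start.
- weight_small: Steel ring weight of 50 g: 26 mm outer diameter, 15 mm tall, bore 12 mm. Origin at the centre of its underside; lies flat on the table at the start.
- dropper: Bystander: small white dropper bottle, 28 mm diameter, 58 mm tall, standing between the two weights. Origin at the centre of its underside.
- dish: Bystander: shallow glass dish, 90 mm diameter, 16 mm tall.
- strip_tube: Bystander: white tube-shaped can, 30 mm diameter, 75 mm tall.
- meter: Bystander: grey hand-held meter, 95 by 52 by 18 mm, lying flat.
- pen: Bystander: pen, 120 mm long, lying.
- syringe: Bystander: plastic syringe without needle, 115 mm long, lying.
- beaker: Bystander: glass beaker, 70 mm diameter, 80 mm tall.

How it is judged:
On the way:
1. the large ring weight is threaded over the post and rests on the weights pan (horizontal distance between weight_large and pan_weights_top below 0.0105 m and z of weight_large in the frame of pan_weights_top between -0.004 and 0.004 m and angle between weight_large's own z axis and vertical below 0.08 rad and contact force between the fingers and weight_large below 0.05 N), for 0.2 s.
At the end, for the whole second after the job is handed in: The beam is at rest level within 0.014 rad (its pointer on the black mark); the large ring weight lies flat on the weights pan over its post; the small one lies flat on top of it over the same post, or flat on the table; the carrier stands upright on its own pan, within 20 mm of its centre (value of joint beam between -0.014 and 0.014 rad and velocity of joint beam between -0.03 and 0.03 rad/s and horizontal distance between weight_large and pan_weights_top below 0.0105 m and z of weight_large in the frame of pan_weights_top between -0.004 and 0.004 m and angle between each of weight_large, carrier's own z axis and vertical below 0.08 rad and ((horizontal distance between weight_small and pan_weights_top below 0.0105 m and z of weight_small in the frame of pan_weights_top between -0.004 and 0.02 m and angle between weight_small's own z axis and vertical below 0.08 rad) or (height (world z) of weight_small below 0.006 m and angle between weight_small's own z axis and vertical below 0.08 rad)) and horizontal distance between carrier and pan_part_top below 0.02 m and z of carrier in the frame of pan_part_top between -0.005 and 0.005 m); the robot touches nothing.
It fails at once if the robot presses on the balance's beam, pans or poise with more than 15 N (contact force between any of the fingers, the arm and beam above 15 N).
It fails at once if a weight is forced or dropped on to the weights pan or its post (more than 15 N) (contact force between any of weight_large, weight_small and pan_weights above 15 N).
It fails at once if the beam is slammed about (faster than 4 rad/s) (velocity of joint beam above 4 rad/s or velocity of joint beam below -4 rad/s).
It fails at once if the robot touches the carrier with more than 3 N (contact force between any of the fingers, the arm and carrier above 3 N).
It fails at once if another thing on the table is pushed more than 30 mm or knocked over (distance of any of dropper, dish, strip_tube, meter, pen, syringe, beaker from where it was at the start of the episode above 0.03 m or angle between any of dropper, strip_tube, beaker's own z axis and vertical above 0.5 rad).
It also fails if it takes over 72 s, if anything falls off the work surface, if the arm or the gripper's body presses on something with over 40 N, if the wrist force passes 120 N, or if a joint passes its speed limit or range.

## Working session

There is one attempt and no reset: what is moved stays moved. The work goes in short steps, Python scripts to look and compute and a tool call to move; the robot and the scene stay as the last step left them, time stands still between calls to the robot, and variables do not carry over. Pictures are saved under pics/ and viewed, and the job is handed in when it is done.

Besides the shell and the picture viewer there is one more tool, called after "Call:" by a JSON object that holds its "fn" and its "kwargs", one argument or row to a line. carry_out: Moves the arm, as the interface text tells. Its arguments: {"type":"object","properties":{"deltas":{"type":"array","items":{"type":"number"}},"newtons":{"type":"number"}},"required":["deltas"]}

```bash
ls; mkdir -p pics
python3 - <<'E'
from workcell import *
import cv2,numpy as np
s=status.observe();print({k:np.round(v,3).tolist() for k,v in s.items()})
for n in("scene","top"):
    f=grab_frame(n);cv2.imwrite(f"pics/{n}0.png",f[:,:,::-1])
    c=calibration(n);print(n,c["fov_y"],c["cx"],c["cy"],np.round(c["R"],3).tolist(),np.round(c["t"],3).tolist())
    for t in("balance","pan_weights_top","pan_part_top","poise_tab","carrier","weight_large","weight_small","dropper","dish","strip_tube","meter","pen","syringe","beaker"):
        print(t,[(round(float(d["p"]),2),np.round(d["xy"],1).tolist()) for d in mark_of(n,t)[:2]])
print(status.observe()["clock"])
E
```

```text
pics
{'clock': 0.0, 'qpos': [-1.267, 0.522, -0.036, 1.6, 0.021, 1.021, -0.113], 'qd': [0.0, -0.001, -0.001, -0.001, 0.002, 0.001, -0.001], 'joint_efforts': [-0.003, -92.707, 1.978, -36.994, 0.018, 0.008, 0.0], 'position': [0.228, 0.582, 0.231], 'tool_rot': [3.142, 0.001, 1.197], 'force': [0.535, 0.333, -0.051], 'moment': [0.009, 0.011, -0.017], 'grip_width': 0.086}
scene 44.62411678060572 317.68730684566356 204.3120071614742 [[0.559, 0.829, -0.001], [0.606, -0.409, -0.682], [-0.566, 0.381, -0.731]] [-0.304, -0.274, 1.584]
balance [(0.63, [329.0, 249.3]), (0.43, [235.1, 334.6])]
pan_weights_top [(0.3, [278.4, 252.0]), (0.27, [301.5, 200.7])]
pan_part_top [(0.87, [278.7, 252.4])]
poise_tab [(0.66, [305.5, 226.0])]
carrier [(0.62, [278.8, 249.5])]
weight_large [(0.6, [338.3, 177.3])]
weight_small [(0.41, [257.7, 221.8])]
dropper [(0.46, [275.3, 251.1]), (0.43, [297.7, 201.8])]
dish [(0.84, [404.4, 158.7]), (0.45, [276.2, 248.7])]
strip_tube [(0.86, [443.6, 193.5])]
meter [(0.91, [178.8, 263.8])]
pen [(0.45, [376.3, 151.1])]
syringe [(0.67, [231.6, 331.5]), (0.43, [207.4, 302.9])]
beaker [(0.34, [404.2, 161.7])]
top 48.14364403507426 328.37482228763764 200.48215036912518 [[-0.016, -1.0, -0.008], [-0.982, 0.017, -0.189], [0.189, 0.005, -0.982]] [0.023, 0.562, 1.05]
balance [(0.82, [341.0, 176.8])]
pan_weights_top [(0.93, [287.9, 157.0]), (0.46, [470.9, 244.1])]
pan_part_top [(0.66, [398.1, 178.4])]
poise_tab [(0.41, [366.3, 166.5]), (0.21, [466.4, 182.7])]
carrier [(0.93, [398.9, 176.9])]
weight_large [(0.51, [275.2, 254.5])]
weight_small [(0.52, [385.4, 243.7]), (0.52, [285.3, 158.4])]
dropper [(0.62, [331.0, 248.4])]
dish [(0.72, [196.3, 236.4])]
strip_tube [(0.61, [199.1, 176.5])]
meter [(0.96, [473.4, 242.8]), (0.26, [366.7, 168.3])]
pen [(0.66, [215.8, 269.3])]
syringe [(0.79, [457.1, 150.3])]
beaker [(0.87, [470.2, 181.4]), (0.43, [215.6, 268.2])]
1.5
```

View pics/top0.png

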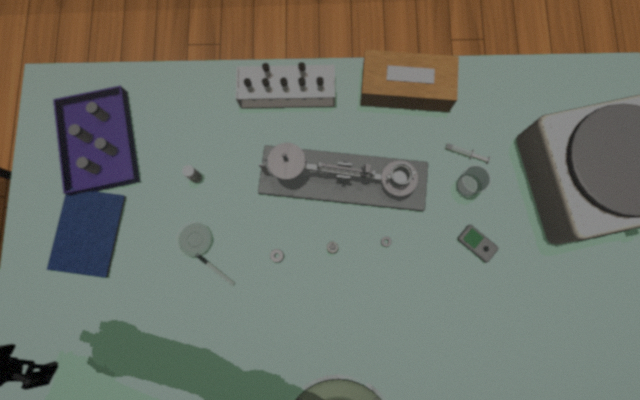

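View pics/scene0.png

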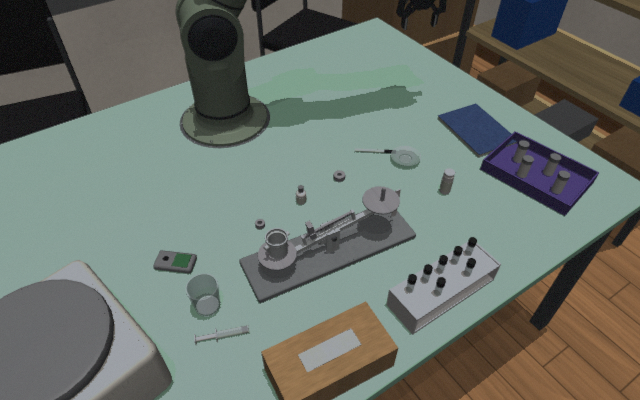

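```bash
cat > h.py <<'E'
import numpy as np,cv2
from workcell import *
def ray(n,u,v,c=None):
    c=c or calibration(n); f=200/np.tan(np.radians(c["fov_y"])/2)
    x,y=u-c["cx"],v-c["cy"]
    if n=="wrist":
        r=np.hypot(x,y);th=r/f; d=np.array([np.sin(th)*x/max(r,1e-9),np.sin(th)*y/max(r,1e-9),np.cos(th)])
    else: d=np.array([x/f,y/f,1.])
    R=np.array(c["R"]);t=np.array(c["t"])
    return -R.T@t, R.T@d
def atz(n,uv,z,c=None):
    o,d=ray(n,*uv,c); return o+d*(z-o[2])/d[2]
def proj(n,X,c=None):
    c=c or calibration(n); f=200/np.tan(np.radians(c["fov_y"])/2)
    p=np.array(c["R"])@np.array(X)+np.array(c["t"])
    if n=="wrist":
        r=np.hypot(p[0],p[1]);th=np.arctan2(r,p[2]);return np.array([c["cx"]+f*th*p[0]/r,c["cy"]+f*th*p[1]/r])
    return np.array([c["cx"]+f*p[0]/p[2],c["cy"]+f*p[1]/p[2]])
E
python3 - <<'E'
from h import *
T=[("balance",(341,176.8),0),("panw",(287.9,157),.12),("panp",(398.1,178.4),.07),("tab",(366.3,166.5),.133),("carrier",(398.9,176.9),.07),("wl",(275.2,254.5),0),("ws",(385.4,243.7),0),("dropper",(331,248.4),0),("dish",(196.3,236.4),0),("strip",(199.1,176.5),0),("meter",(473.4,242.8),0),("pen",(215.8,269.3),0),("syringe",(457.1,150.3),0),("beaker",(470.2,181.4),0)]
for n,uv,z in T: print(n,np.round(atz("top",uv,z),4))
E
```

```text
balance [ 0.6356 -0.0199  0.    ]
panw [0.6562 0.1075 0.12  ]
panp [ 0.6118 -0.1579  0.07  ]
tab [ 0.6262 -0.0757  0.133 ]
carrier [ 0.6155 -0.16    0.07  ]
wl [0.4362 0.1509 0.    ]
ws [ 0.4589 -0.1289  0.    ]
dropper [0.4493 0.0094 0.    ]
dish [0.4855 0.3529 0.    ]
strip [0.643  0.3519 0.    ]
meter [ 0.4575 -0.3519  0.    ]
pen [0.4015 0.3004 0.    ]
syringe [ 0.7021 -0.3277  0.    ]
beaker [ 0.6174 -0.3559  0.    ]
```

Run:
```python
from h import *
im=cv2.imread("pics/top0.png");cv2.imwrite("pics/topz.png",cv2.resize(im[130:270,245:440],None,fx=4,fy=4,interpolation=cv2.INTER_CUBIC))
P=[atz("top",p,.018) for p in((263,147),(428,160),(424,210),(259,197))]
print(np.round(P,4),np.mean(P,0)); print([np.degrees(np.arctan2(*(a-b)[:2][::-1])) for a,b in((P[0],P[1]),(P[3],P[2]))])
```

```text
[[ 0.7147  0.1824  0.018 ]
 [ 0.6719 -0.2455  0.018 ]
 [ 0.5409 -0.2278  0.018 ]
 [ 0.5818  0.1911  0.018 ]] [ 0.62733347 -0.02493598  0.018     ]
[np.float64(84.28036356346415), np.float64(84.43337433028327)]
```

View pics/topz.png

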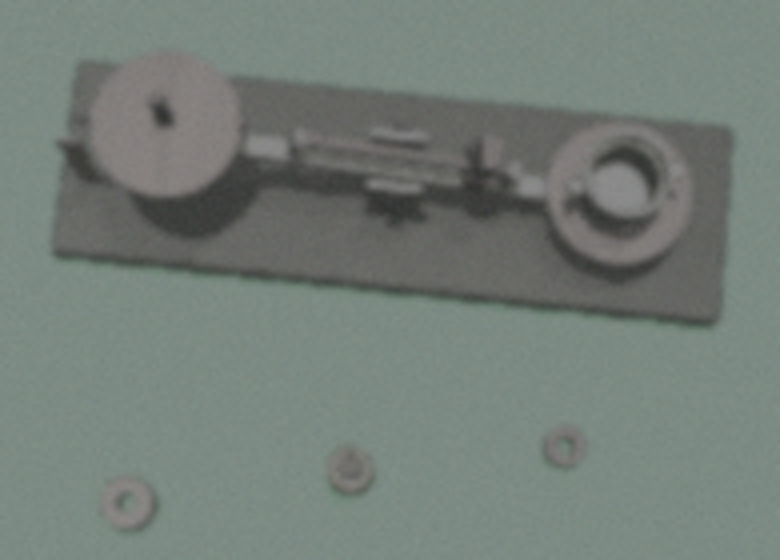

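Call:
{"fn": "carry_out", "kwargs": {
  "deltas": [1,-2.35,2.5,0.5,0,1,-2.35,2.5,0.5,0,1,-2.35,2.5,0.5,0,1,-2.35,2.5,0.5,0,1,-2.35,2.5,0.5,0,1,-2.35,2.5,0.5,0,1,-2.35,2.5,0.5,0,1,-2.35,2.5,0.5,0,1,-2.35,2.5,0.5,0,1,-2.35,2.5,0.5,0,1,-2.35,2.5,0.5,0,1,-2.35,2.5,0.5,0,1,-2.35,2.5,0.5,0,1,-2.35,2.5,0.5,0,1,0,0,0,-5.3,1,0,0,0,-5.3,1,0,0,0,-5.2]
}}

```text
clock: 2.92
position: [0.4342, 0.1472, 0.1613]
tool_rot: [3.141, -0.0, 1.476]
force: [0.1, -0.1, 0.5]
grip_width: 0.0855
```

```bash
cat >> h.py <<'E'
def snap(n,fn,box=None,k=1):
    f=grab_frame(n)[:,:,::-1]
    if box: f=f[box[1]:box[3],box[0]:box[2]]
    if k!=1: f=cv2.resize(f,None,fx=k,fy=k,interpolation=cv2.INTER_CUBIC)
    cv2.imwrite(fn,f)
def st():
    s=status.observe();print({k:np.round(s[k],4).tolist() for k in("clock","position","tool_rot","force","grip_width")});return s
def totool(dw,s=None):
    "world delta (m) -> tool axes cm"
    s=s or status.observe(); from scipy.spatial.transform import Rotation as Ro
    return np.round(Ro.from_euler("xyz",s["tool_rot"]).as_matrix().T@np.array(dw)*100,2)
E
python3 - <<'E'
from h import *
s=st();c=calibration("wrist");print(c["fov_y"])
snap("wrist","pics/w1.png")
for t in("weight_large","pan_weights_top"):
    for d in mark_of("wrist",t)[:2]: print(t,d["p"],d["xy"],atz("wrist",d["xy"],0 if t[0]=="w" else .12,c))
for d in regions_of("wrist","weight_large")[:1]: print(d["p"],d["xy"],atz("wrist",d["xy"],.014,c))
print(proj("wrist",s["position"],c))
E
```

```text
{'clock': 2.9167, 'position': [0.4342, 0.1472, 0.1613], 'tool_rot': [3.1415, -0.0, 1.4759], 'force': [0.1068, -0.0794, 0.5184], 'grip_width': 0.0855}
65.70646984690485
weight_large 0.84 [312.2, 175.5] [0.43139018 0.14529067 0.        ]
pan_weights_top 0.59 [101.4, 341.4] [ 0.55211154 -0.08910295  0.12      ]
0.69 [88.7, 323.9] [ 0.63118032 -0.23722036  0.014     ]
[314.57042875 259.9009697 ]
```

View pics/w1.png

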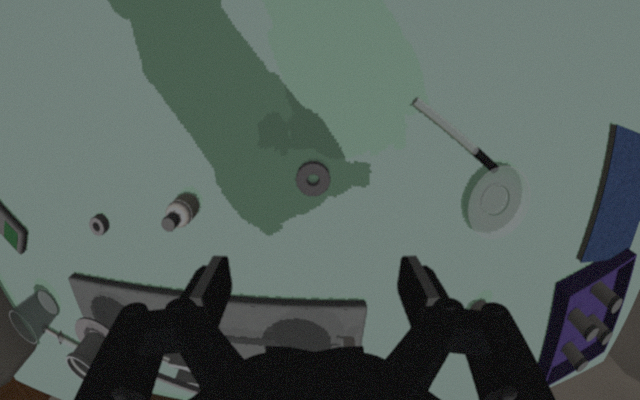

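Call:
{"fn": "carry_out", "kwargs": {
  "deltas": [0.3,-0.15,0,3,0,0.3,0,0,3.5,0,0.3,0,0,3.5,0,0.3,0,0,3,0,0.3,0,0,1.6,0,0.3,0,0,1.0,0,0.3,0,0,0,0,-0.4,0,0,0,0,-0.4,0,0,0,0,-0.4,0,0,0,0,-0.4,0,0,0,0],
  "newtons": 25
}}

```text
clock: 4.03
position: [0.4344, 0.1465, 0.0065]
tool_rot: [3.14, -0.001, 1.472]
force: [-2.4, 0.1, 11.3]
grip_width: 0.0317
```

Run:
```python
from h import *
s=st()
snap("wrist","pics/w2.png",(160,120,480,400),2.4)
```

```text
{'clock': 4.0333, 'position': [0.4344, 0.1465, 0.0065], 'tool_rot': [3.1399, -0.001, 1.4724], 'force': [-2.3854, 0.1176, 11.2765], 'grip_width': 0.0317}
```

View pics/w2.png

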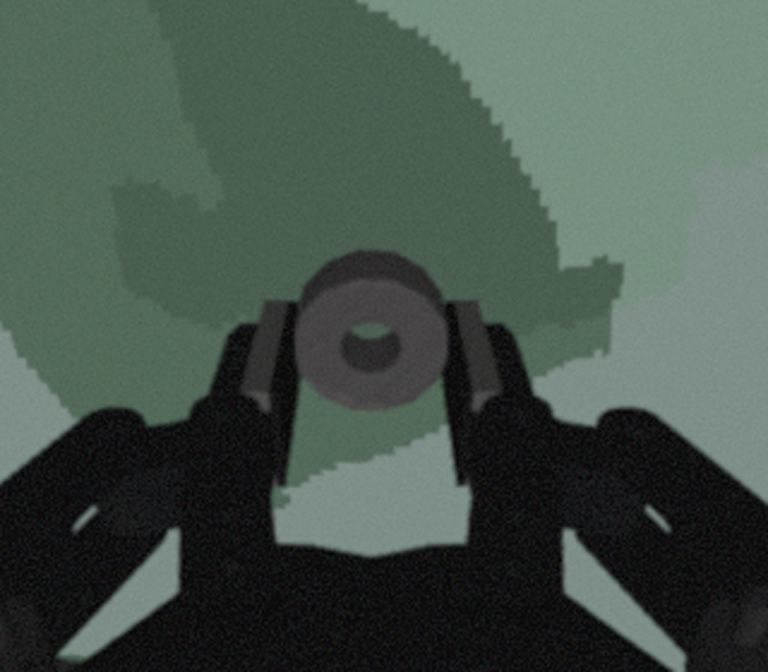

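Run:
```python
from h import *
s=status.observe();c=calibration("wrist");p=np.array(s["position"])
for z in(.016,.018,.014): 
  a=atz("wrist",(314.6,262.8),z,c);print(z,a,totool(a-p))
# outer top rim: x range 297..449, y 279..410 zoomed
for u,v in((297,345),(449,345),(371,279),(371,410),(342,347),(401,347),(371,320),(371,374)):
  print((u,v),totool(atz("wrist",(160+u/2.4,120+v/2.4),.016,c)-p))
```

```text
0.016 [0.43045708 0.14690945 0.016     ] [-0.   -0.4  -0.95]
0.018 [0.42924222 0.14702315 0.018     ] [-0.   -0.52 -1.15]
0.014 [0.43167193 0.14679574 0.014     ] [-0.   -0.28 -0.75]
(297, 345) [-1.55 -0.33 -0.95]
(449, 345) [ 1.63 -0.33 -0.95]
(371, 279) [-0.   -1.89 -0.95]
(371, 410) [-0.    1.36 -0.95]
(342, 347) [-0.61 -0.29 -0.95]
(401, 347) [ 0.62 -0.29 -0.95]
(371, 320) [-0.   -0.94 -0.95]
(371, 374) [-0.    0.39 -0.95]
```

Call:
{"fn": "carry_out", "kwargs": {
  "deltas": [-0.6,0,0,-2,0,-0.6,0,0,-3.5,0,-0.6,0,0,-3.5,0,-0.6,0,0,-3.5,0,-0.6,0,3,-2.2,0,-0.6,0,3.5,-2,0,-0.6,0,3.5,-2,0,-0.6,0,3.5,-2,0,-0.6,0,3.5,-2,0,-0.6,0,3.5,-1.5,0,-0.6,0,3.5,0,0,-0.6,0,3,0,0,-0.6,-0.3,1.8,0,0,-0.6,0,0,0,0],
  "newtons": 25
}}

```text
clock: 5.25
position: [0.7224, 0.1133, 0.247]
tool_rot: [3.141, 0.001, 1.471]
force: [-0.7, 0.3, -1.0]
grip_width: 0.0318
```

Run:
```python
from h import *
s=st();c=calibration("wrist");np.save("c3.npy",c,allow_pickle=True)
snap("wrist","pics/w3.png")
for d in mark_of("wrist","pan_weights_top")[:2]: print(d["p"],d["xy"],atz("wrist",d["xy"],.12,c))
```

```text
{'clock': 5.25, 'position': [0.7224, 0.1133, 0.247], 'tool_rot': [3.1407, 0.0008, 1.4706], 'force': [-0.6748, 0.2556, -0.9711], 'grip_width': 0.0318}
0.69 [301.1, 103.4] [0.64532545 0.10949438 0.12      ]
```

View pics/w3.png

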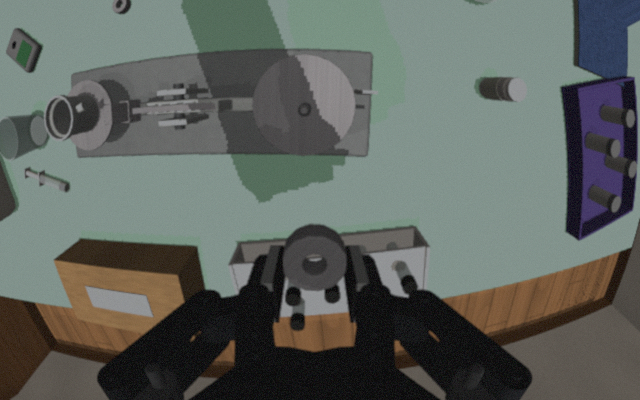

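Run:
```python
from h import *
c=np.load("c3.npy",allow_pickle=True).item()
im=cv2.imread("pics/w3.png");cv2.imwrite("pics/w3z.png",cv2.resize(im[40:165,240:370],None,fx=6,fy=6,interpolation=cv2.INTER_CUBIC)[:600])
R=np.array(c["R"]);print("cam",-R.T@c["t"],R[2])
```

```text
cam [0.63783555 0.1216251  0.38960536] [ 0.32651879 -0.03307982 -0.94461167]
```

View pics/w3z.png

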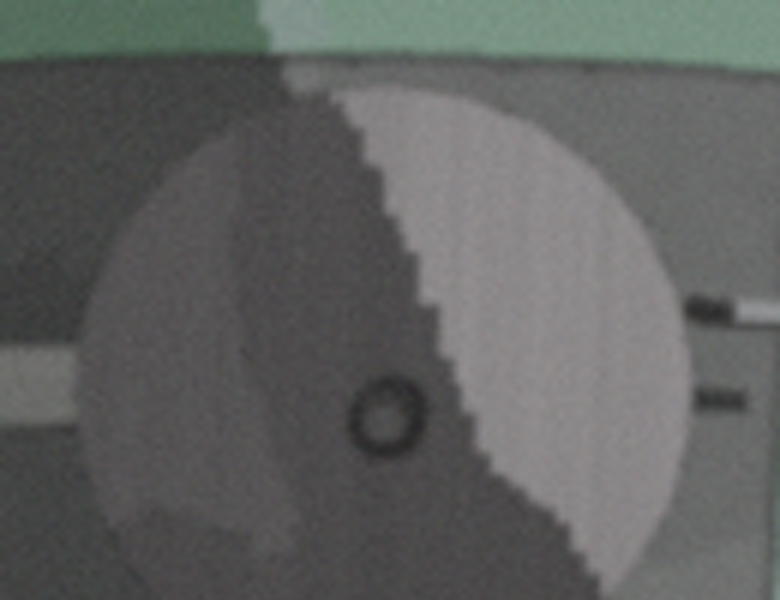

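Run:
```python
from h import *
c=np.load("c3.npy",allow_pickle=True).item()
print("tip",atz("wrist",(304.6,109.5),.160,c),"pan",atz("wrist",(303.9,105.7),.12,c))
for u in(252.8,355): print(atz("wrist",(u,105.7),.12,c))
im=cv2.imread("pics/w3.png");cv2.imwrite("pics/w3r.png",cv2.resize(im[215:305,260:370],None,fx=6,fy=6,interpolation=cv2.INTER_CUBIC))
```

```text
tip [0.64899567 0.11336825 0.16      ] pan [0.64757811 0.1116767  0.12      ]
[0.64212955 0.06746155 0.12      ]
[0.65154942 0.15557073 0.12      ]
```

View pics/w3r.png

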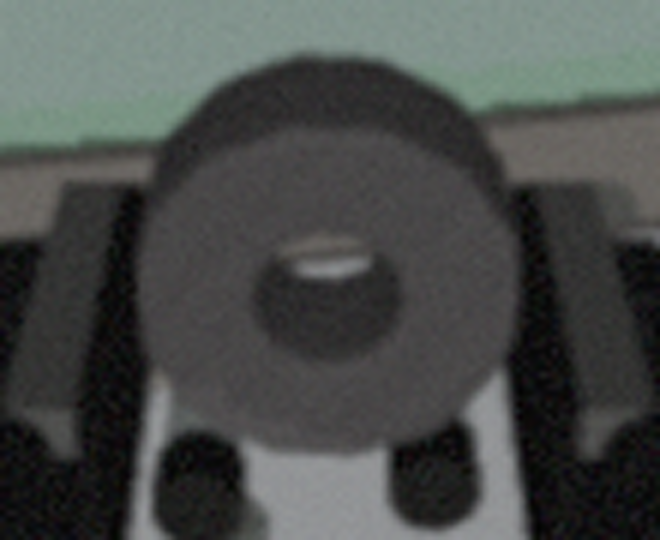

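Run:
```python
from h import *
c=np.load("c3.npy",allow_pickle=True).item()
p=np.array([.7224,.1133,.247]);s=dict(tool_rot=[3.1407,.0008,1.4706])
for h in(.005,.007,.0095,.012,.014):
    z=p[2]+h
    f=lambda u,v:totool(atz("wrist",(260+u/6,215+v/6),z,c)-p,s)
    print(h,f(138,285)[0],f(520,285)[0],f(329,126)[1],f(329,455)[1],"bore",f(254,297)[0],f(404,297)[0],f(329,236)[1],f(329,361)[1])
# table dropper/ring scale check
```

```text
0.005 -1.64 1.66 -1.67 1.69 bore -0.63 0.66 -0.62 0.66
0.007 -1.61 1.64 -1.77 1.55 bore -0.63 0.65 -0.74 0.52
0.0095 -1.58 1.61 -1.89 1.36 bore -0.61 0.64 -0.88 0.36
0.012 -1.55 1.58 -2.02 1.18 bore -0.6 0.63 -1.02 0.19
0.014 -1.53 1.55 -2.12 1.03 bore -0.59 0.62 -1.14 0.06
```

Call:
{"fn": "carry_out", "kwargs": {
  "deltas": [-0.6,-0.2,-2,0,0,-0.6,-0.3,-3,0,0,-0.6,-0.2,-2.1,1.5,0,-0.6,0,0,3,0,-0.6,0,0,2.2,0,-0.6,0,0,1,0,-0.6,0,0,0,0]
}}

```text
clock: 5.93
position: [0.6473, 0.1152, 0.169]
tool_rot: [-3.139, 0.001, 1.473]
force: [0.2, 0.2, -0.7]
grip_width: 0.0317
```

Run:
```python
from h import *
s=st();snap("wrist","pics/w4.png",(180,40,440,290),2.4)
for i in range(3): status.observe();print(np.round(status.observe()["force"],2))
snap("scene","pics/s4.png",(220,140,440,310),3.5)
```

```text
{'clock': 5.9333, 'position': [0.6473, 0.1152, 0.169], 'tool_rot': [-3.1389, 0.0008, 1.4732], 'force': [0.2191, 0.2335, -0.6891], 'grip_width': 0.0317}
[-0.07  0.05 -0.85]
[-0.07  0.05 -0.85]
[-0.07  0.05 -0.85]
```

View pics/w4.png

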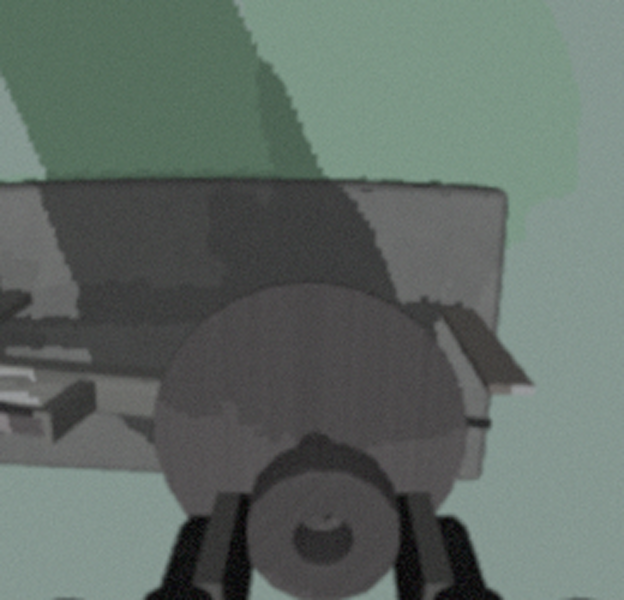

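View pics/s4.png

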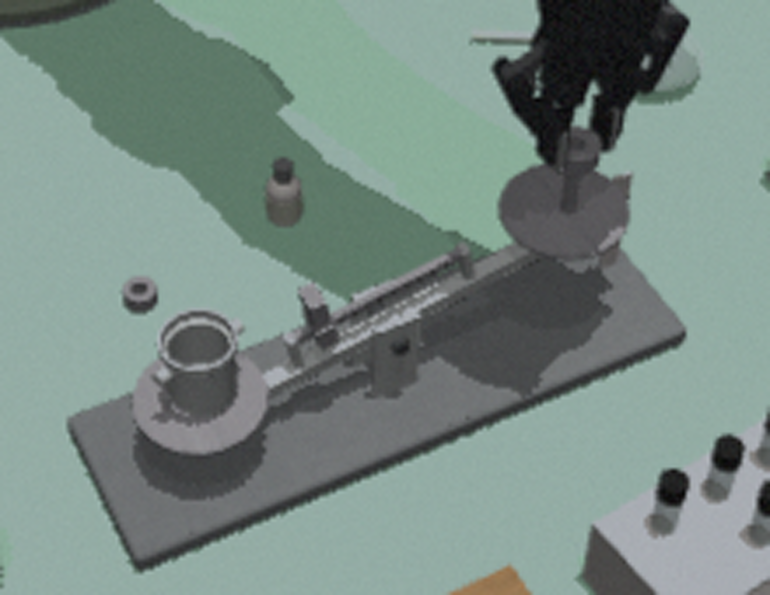

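Run:
```python
from h import *
s=st();c=calibration("scene")
snap("scene","pics/s5.png",(350,160,430,230),9)
p=np.array(s["position"])
def o(q): a=proj("scene",q,c);return np.round([(a[0]-350)*9,(a[1]-160)*9])
print("tcp",o(p),"tipest",o([.649,.1134,.16]),"panest",o([.6476,.1117,.12]))
```

```text
{'clock': 6.0333, 'position': [0.649, 0.1152, 0.1715], 'tool_rot': [3.1407, -0.0003, 1.4727], 'force': [-0.2725, 0.1682, -0.5676], 'grip_width': 0.0315}
tcp [304. 224.] tipest [295. 258.] panest [272. 363.]
```

View pics/s5.png

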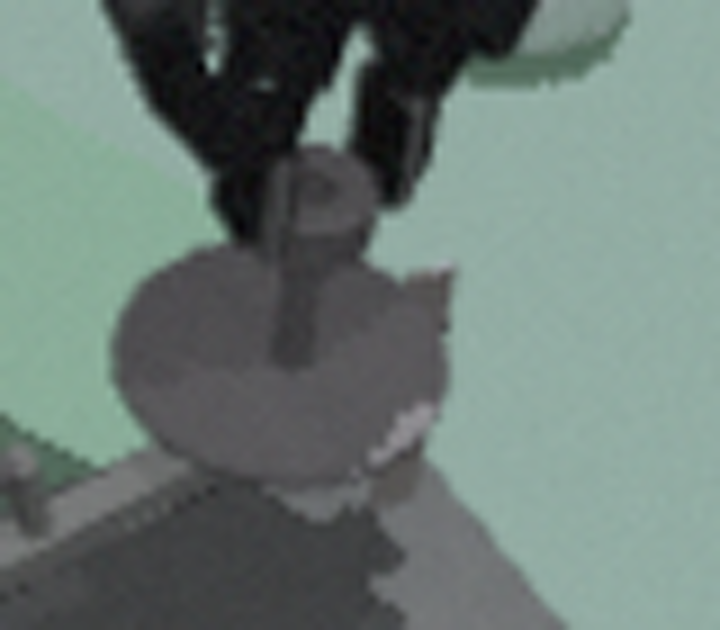

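Call:
{"fn": "carry_out", "kwargs": {
  "deltas": [-0.6,-0.1,0.1,0,0,-0.6,-0.1,0.1,0,0,-0.6,0,0,0,0,-0.6,0,0,0,0]
}}

```text
clock: 6.42
position: [0.6508, 0.1127, 0.1707]
tool_rot: [3.141, -0.0, 1.472]
force: [0.3, 0.5, -1.2]
grip_width: 0.0317
```

Run:
```python
from h import *
s=st();snap("wrist","pics/w6.png",(250,200,380,300),6)
```

```text
{'clock': 6.4167, 'position': [0.6508, 0.1127, 0.1707], 'tool_rot': [3.1411, -0.0001, 1.4724], 'force': [0.342, 0.5094, -1.1909], 'grip_width': 0.0317}
```

View pics/w6.png

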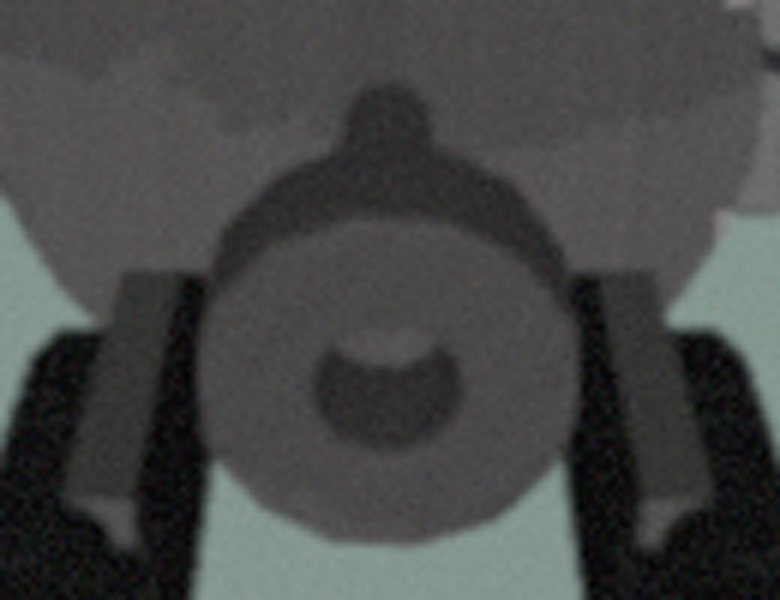

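Run:
```python
from h import *
s=st();c=calibration("wrist");p=np.array(s["position"])
f=lambda u,v,z:totool(atz("wrist",(250+u/6,200+v/6),z,c)-p,s)
for z in(.117,.12,.123): print("post near base edge",z,f(389,83,z), "left/right at v100",f(347,115,z+.0)[0],f(432,115,z)[0])
for h in (.006,.008,.0095): print(h,"ring",f(389,218,p[2]+h)[1],f(389,546,p[2]+h)[1],"bore",f(389,325,p[2]+h)[1],f(389,452,p[2]+h)[1])
```

```text
{'clock': 6.4667, 'position': [0.6507, 0.1128, 0.1705], 'tool_rot': [3.1413, -0.0001, 1.4725], 'force': [-0.1859, 0.1758, -0.1125], 'grip_width': 0.0318}
post near base edge 0.117 [ 0.03 -0.47  5.35] left/right at v100 -0.45 0.52
post near base edge 0.12 [ 0.03 -0.59  5.05] left/right at v100 -0.45 0.51
post near base edge 0.123 [ 0.03 -0.71  4.75] left/right at v100 -0.44 0.51
0.006 ring -1.71 1.63 bore -0.69 0.6
0.008 ring -1.81 1.48 bore -0.81 0.46
0.0095 ring -1.88 1.37 bore -0.89 0.36
```

Call:
{"fn": "carry_out", "kwargs": {
  "deltas": [-0.6,0,0.08,0.25,0,-0.6,0,0,0.25,0,-0.6,0,0,0.2,0,-0.6,0,0,0.2,0,-0.6,0,0,0,0,-0.6,0,0,0,0]
}}

```text
clock: 6.97
position: [0.6512, 0.1128, 0.1611]
tool_rot: [-3.141, 0.0, 1.473]
force: [0.9, -0.8, -1.5]
grip_width: 0.0318
```

Run:
```python
from h import *
s=st();snap("wrist","pics/w7.png",(250,200,380,300),6);st()
```

```text
{'clock': 6.9667, 'position': [0.6512, 0.1128, 0.1611], 'tool_rot': [-3.1413, 0.0001, 1.4728], 'force': [0.873, -0.7557, -1.4811], 'grip_width': 0.0318}
{'clock': 7.0167, 'position': [0.6513, 0.1128, 0.1613], 'tool_rot': [-3.1415, 0.0, 1.4727], 'force': [-0.6972, -0.9007, -0.945], 'grip_width': 0.0315}
```

View pics/w7.png

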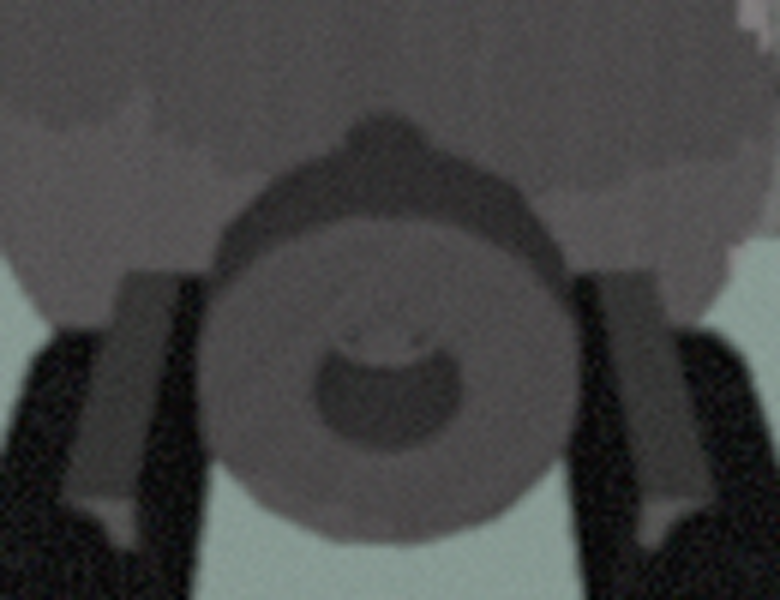

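Call:
{"fn": "carry_out", "kwargs": {
  "deltas": [-0.6,0,0,0.2,0,-0.6,0,0,0.2,0,-0.6,0,0,0.2,0,-0.6,0,0,0,0,-0.6,0,0,0,0]
}}

```text
clock: 7.43
position: [0.6512, 0.1128, 0.1551]
tool_rot: [-3.141, 0.0, 1.473]
force: [0.4, -0.6, -1.1]
grip_width: 0.0317
```

Run:
```python
from h import *
s=st();c=calibration("wrist");snap("wrist","pics/w8.png",(250,200,380,300),6);st()
snap("scene","pics/s8.png",(220,140,440,310),3.5)
p=np.array(s["position"])
for z in (.11,.115,.12): print(z,proj("wrist",np.array([p[0]-.002-.005,p[1],z]),c))
```

```text
{'clock': 7.4333, 'position': [0.6512, 0.1128, 0.1551], 'tool_rot': [-3.1413, 0.0001, 1.4727], 'force': [0.3573, -0.5693, -1.0814], 'grip_width': 0.0317}
{'clock': 7.4833, 'position': [0.6513, 0.1128, 0.1552], 'tool_rot': [-3.1415, 0.0001, 1.4727], 'force': [0.2745, -0.1027, -0.7588], 'grip_width': 0.0322}
0.11 [313.42917057 215.46684735]
0.115 [313.41390447 218.45121754]
0.12 [313.39795844 221.57702579]
```

View pics/w8.png

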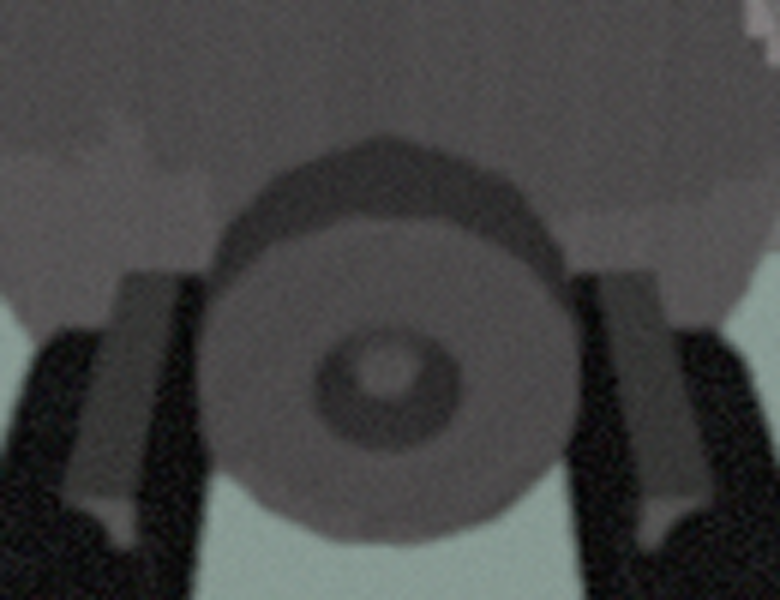

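View pics/s8.png

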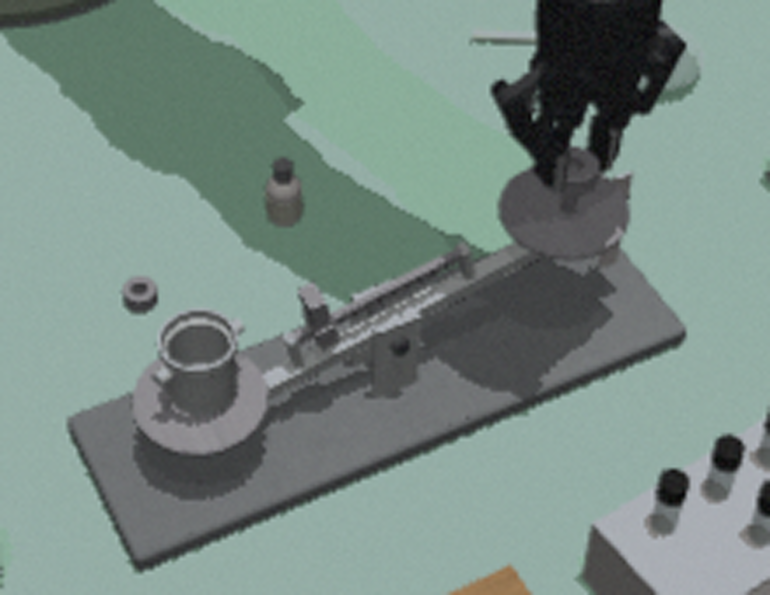

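Call:
{"fn": "carry_out", "kwargs": {
  "deltas": [-0.6,0,0,0.25,0,-0.6,0,0,0.25,0,-0.6,0,0,0.25,0,-0.6,0,0,0.25,0,-0.6,0,0,0.25,0,-0.6,0,0,0.25,0,-0.6,0,0,0.2,0,-0.6,0,0,0,0,-0.6,0,0,0,0]
}}

```text
clock: 8.28
position: [0.6513, 0.1128, 0.1382]
tool_rot: [-3.141, 0.0, 1.473]
force: [-0.1, 0.5, -1.4]
grip_width: 0.0317
```

Run:
```python
from h import *
s=st();snap("wrist","pics/w9.png",(250,200,380,300),6);st()
snap("scene","pics/s9.png",(220,140,440,310),3.5)
```

```text
{'clock': 8.2833, 'position': [0.6513, 0.1128, 0.1382], 'tool_rot': [-3.1414, 0.0001, 1.4728], 'force': [-0.0994, 0.4731, -1.4228], 'grip_width': 0.0317}
{'clock': 8.3333, 'position': [0.6514, 0.1128, 0.1384], 'tool_rot': [3.1415, -0.0, 1.4727], 'force': [0.2652, -0.9473, -1.2902], 'grip_width': 0.0317}
```

View pics/w9.png

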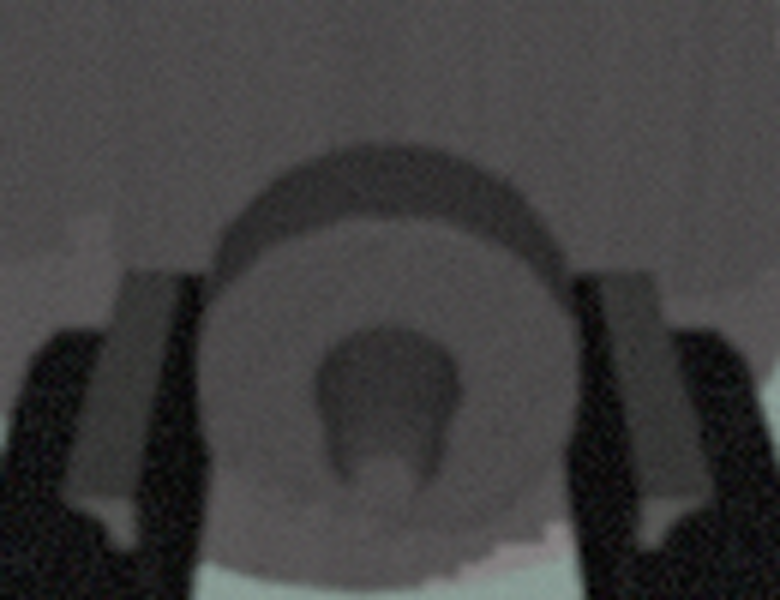

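View pics/s9.png

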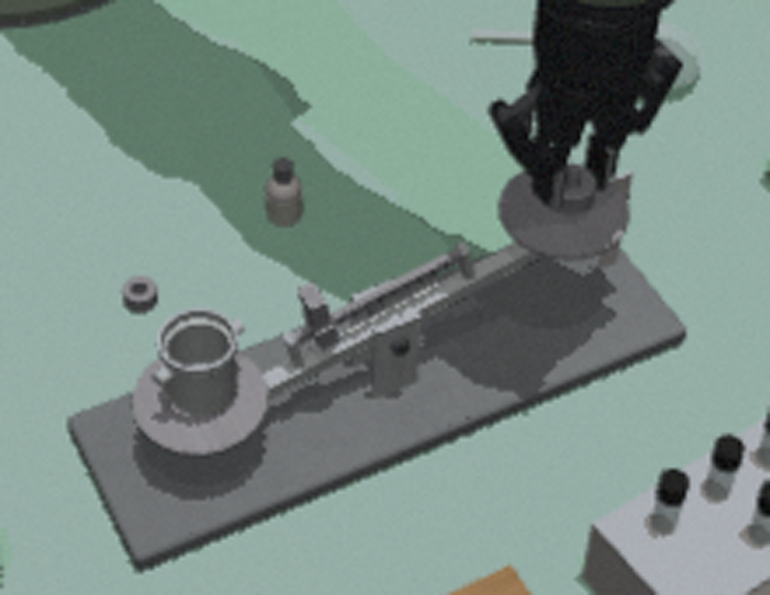

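Call:
{"fn": "carry_out", "kwargs": {
  "deltas": [-0.6,0,0,0.25,0,-0.6,0,0,0.25,0,-0.6,0,0,0.25,0,-0.6,0,0,0.2,0,-0.6,0,0,0.15,0,-0.6,0,0,0.1,0,-0.6,0,0,0.1,0,-0.6,0,0,0,0,-0.6,0,0,0,0]
}}

```text
clock: 9.13
position: [0.6514, 0.1129, 0.1254]
tool_rot: [3.142, -0.0, 1.473]
force: [-0.7, -0.2, -0.3]
grip_width: 0.0313
```

Run:
```python
from h import *
s=st();snap("scene","pics/s10.png",(220,140,440,310),3.5);st()
```

```text
{'clock': 9.1333, 'position': [0.6514, 0.1129, 0.1254], 'tool_rot': [3.1415, -0.0001, 1.4728], 'force': [-0.7349, -0.2398, -0.2671], 'grip_width': 0.0313}
{'clock': 9.1833, 'position': [0.6513, 0.1128, 0.1254], 'tool_rot': [3.1416, -0.0001, 1.4727], 'force': [-1.568, -0.0027, 0.6175], 'grip_width': 0.0317}
```

View pics/s10.png

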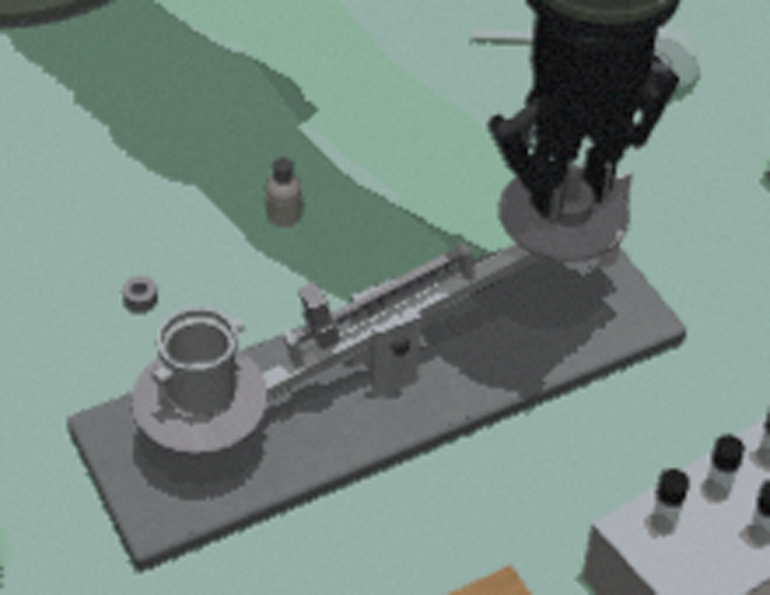

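Call:
{"fn": "carry_out", "kwargs": {
  "deltas": [-0.25,0,0,0,0,-0.2,0,0,0,0,-0.1,0,0,0,0,0.0,0,0,0,0,0.15,0,0,0,0,0.15,0,0,0,0,0.15,0,0,0,0]
}}

```text
clock: 9.77
position: [0.6514, 0.1128, 0.1253]
tool_rot: [3.142, 0.0, 1.473]
force: [0.8, -0.5, -0.8]
grip_width: 0.0487
```

Run:
```python
from h import *
s=st();snap("wrist","pics/w11.png",(180,120,440,400),2.1);snap("scene","pics/s11.png",(220,140,440,310),3.5)
```

```text
{'clock': 9.7667, 'position': [0.6514, 0.1128, 0.1253], 'tool_rot': [3.1415, 0.0001, 1.4728], 'force': [0.7765, -0.4947, -0.7537], 'grip_width': 0.0487}
```

View pics/w11.png

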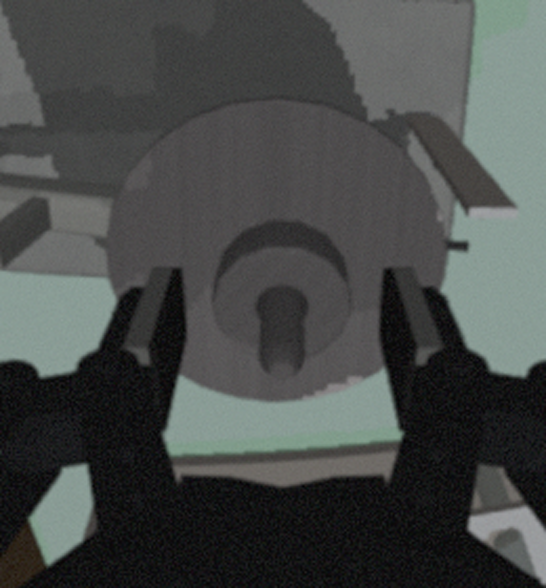

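View pics/s11.png

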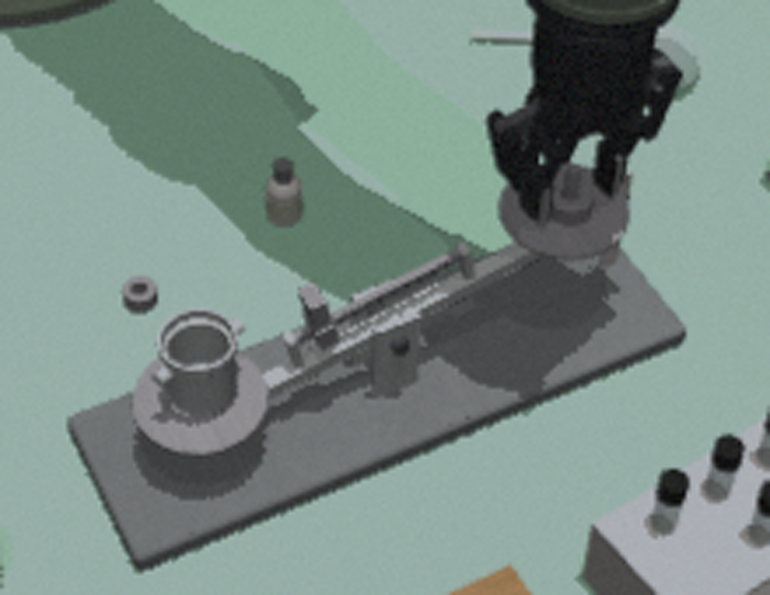

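Call:
{"fn": "carry_out", "kwargs": {
  "deltas": [0.3,0,0,-1,0,0.3,0,0,-2.5,0,0.3,0,0,-3,0,0.3,0,0,-1,0,0.5,-2.85,-1.85,0,0,0.5,-2.85,-1.85,0,0,0.5,-2.85,-1.85,0,0,0.5,-2.85,-1.85,0,0,0.5,-2.85,-1.85,0,0,0.5,-2.85,-1.85,0,0,0.5,-2.85,-1.85,0.5,0,0.5,-2.85,-1.85,0.5,0,0.5,-2.85,-1.85,0.5,0,0.5,0,0,0.5,0,0.5,0,0,0,0]
}}

```text
clock: 11.12
position: [0.4596, -0.1276, 0.1805]
tool_rot: [-3.142, 0.0, 1.47]
force: [1.3, -0.2, -0.2]
grip_width: 0.0637
```

Run:
```python
from h import *
s=st();c=calibration("wrist");p=np.array(s["position"]);snap("wrist","pics/w12.png")
snap("scene","pics/s12.png",(220,140,440,310),3.5)
for d in mark_of("wrist","weight_small")[:2]: a=atz("wrist",d["xy"],0,c);print(d["p"],d["xy"],a,totool(a-p,s))
```

```text
{'clock': 11.1167, 'position': [0.4596, -0.1276, 0.1805], 'tool_rot': [-3.1415, 0.0003, 1.4698], 'force': [1.3291, -0.192, -0.2071], 'grip_width': 0.0637}
0.61 [313.2, 176.4] [ 0.4629735  -0.12915778  0.        ] [-0.12  0.35 18.05]
0.6 [435.0, 154.3] [0.44994027 0.00868754 0.        ] [13.46 -2.33 18.04]
```

View pics/w12.png

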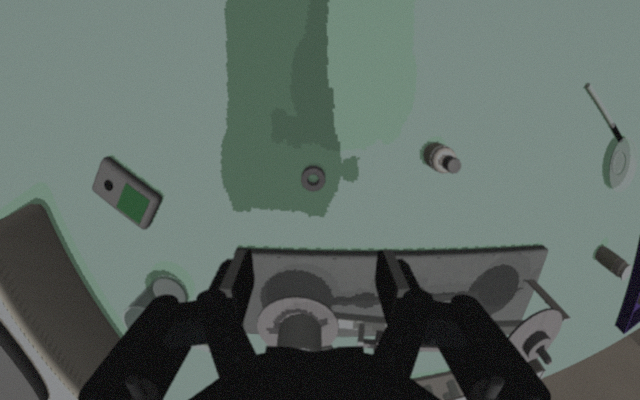

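View pics/s12.png

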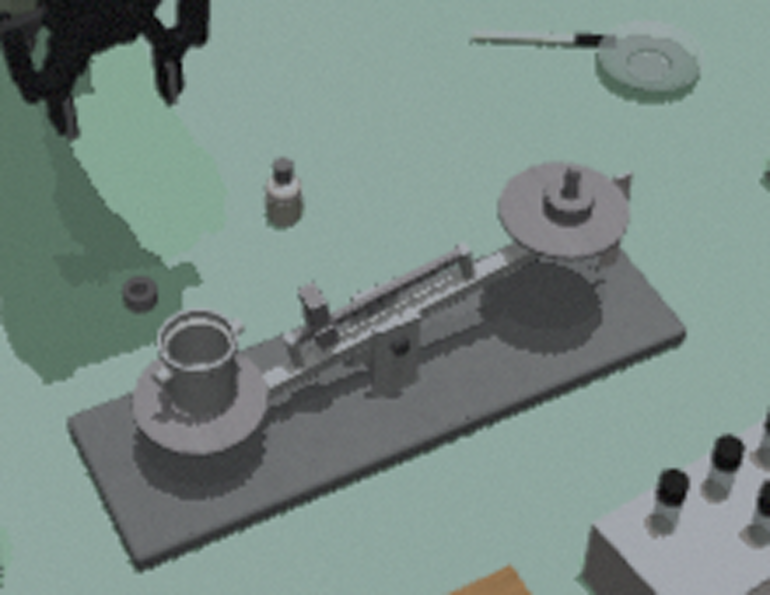

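Call:
{"fn": "carry_out", "kwargs": {
  "deltas": [0.1,-0.12,0.4,3,0,0.1,0,0,3.5,0,0.1,0,0,3.5,0,0.1,0,0,3.5,0,0.1,0,0,2.2,0,0.1,0,0,1.1,0,0.1,0,0,0.5,0,0.1,0,0,0,0,-0.8,0,0,0,0,-0.8,0,0,0,0,-0.8,0,0,0,0,-0.8,0,0,0,0,-0.8,0,0,0,0]
}}

```text
clock: 12.35
position: [0.4653, -0.1279, 0.0088]
tool_rot: [3.139, 0.0, 1.473]
force: [-0.7, 0.9, 6.1]
grip_width: 0.0238
```

Run:
```python
from h import *
s=st();c=calibration("wrist");snap("wrist","pics/w13.png",(250,200,380,300),6)
```

```text
{'clock': 12.35, 'position': [0.4653, -0.1279, 0.0088], 'tool_rot': [3.1392, 0.0001, 1.4727], 'force': [-0.7311, 0.8845, 6.0699], 'grip_width': 0.0238}
```

View pics/w13.png

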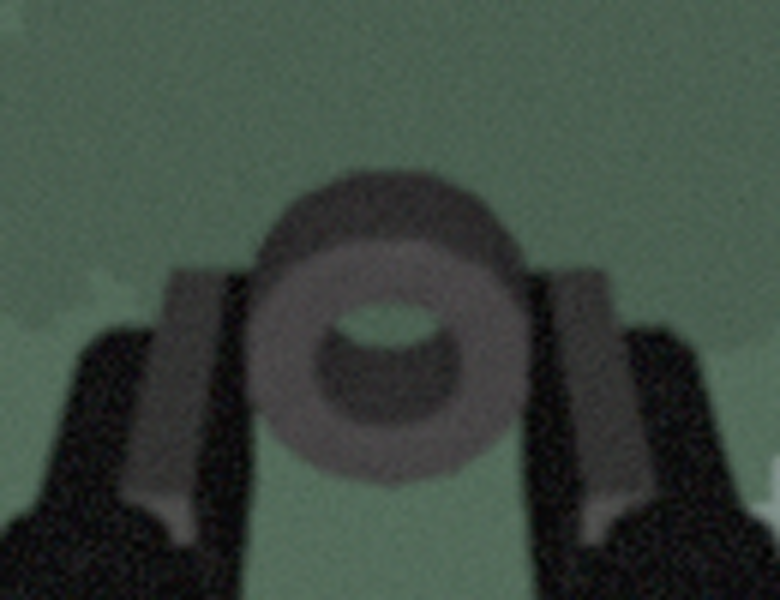

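Run:
```python
from h import *
s=status.observe();c=calibration("wrist");p=np.array(s["position"])
f=lambda u,v,z:totool(atz("wrist",(250+u/6,200+v/6),z,c)-p,s)
for nm,h,a,b,l,r,m,A,B in(("L",.0095,325,452,314,463,388,218,546),("S",.0062,300,427,314,463,365,238,484)):
    z=p[2]+h; print(nm,"bore y",f(389,a,z)[1],f(389,b,z)[1],"x",f(l,m,z)[0],f(r,m,z)[0],"out",f(389,A,z)[1],f(389,B,z)[1])
```

```text
L bore y -0.89 0.37 x -0.62 0.63 out -1.88 1.37
S bore y -0.95 0.32 x -0.63 0.64 out -1.53 0.93
```

Call:
{"fn": "carry_out", "kwargs": {
  "deltas": [-0.8,0,0,-2,0,-0.8,0,0,-3.5,0,-0.8,0,0,-3.5,0,-0.8,0,0,-3.5,0,-0.8,2.8,1.8,-2.3,0,-0.8,2.9,1.8,-2.2,0,-0.8,2.9,1.8,0,0,-0.8,2.9,1.8,0,0,-0.8,2.9,1.8,0,0,-0.8,2.9,1.8,0,0,-0.8,2.9,1.8,0,0,-0.8,2.9,1.8,0,0,-0.8,2.7,1.8,0,0,-0.8,0,0,0,0,-0.8,0,0,0,0]
}}

```text
clock: 13.65
position: [0.6512, 0.1149, 0.178]
tool_rot: [3.141, -0.001, 1.475]
force: [-0.6, -0.6, -1.6]
grip_width: 0.0239
```

Run:
```python
from h import *
s=st();c=calibration("wrist");p=np.array(s["position"]);snap("wrist","pics/w14.png",(250,200,380,300),6);print(totool(np.array([.6518,.1128,p[2]])-p,s))
```

```text
{'clock': 13.65, 'position': [0.6512, 0.1149, 0.178], 'tool_rot': [3.1407, -0.0007, 1.475], 'force': [-0.6132, -0.5913, -1.571], 'grip_width': 0.0239}
[-0.21  0.08 -0.  ]
```

View pics/w14.png

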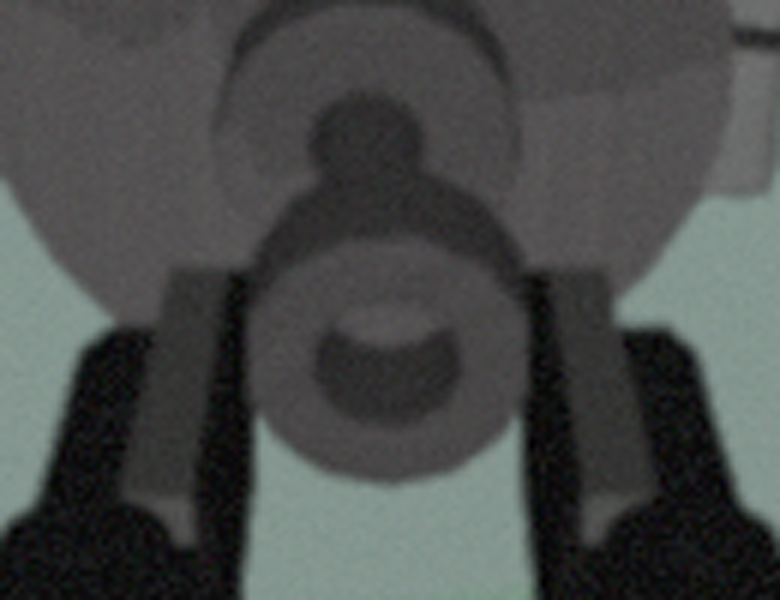

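Call:
{"fn": "carry_out", "kwargs": {
  "deltas": [-0.8,-0.22,0.08,0,0,-0.8,0,0,0.25,0,-0.8,0,0,0.25,0,-0.8,0,0,0,0,-0.8,0,0,0,0]
}}

```text
clock: 14.12
position: [0.6512, 0.1105, 0.1722]
tool_rot: [-3.141, 0.0, 1.472]
force: [-0.1, -0.2, -0.2]
grip_width: 0.0236
```

Run:
```python
from h import *
s=st();c=calibration("wrist");p=np.array(s["position"]);snap("wrist","pics/w15.png",(250,200,380,300),6);print(totool(np.array([.6518,.1128,p[2]])-p,s))
```

```text
{'clock': 14.1167, 'position': [0.6512, 0.1105, 0.1722], 'tool_rot': [-3.1413, 0.0001, 1.4722], 'force': [-0.0788, -0.1978, -0.1931], 'grip_width': 0.0236}
[ 0.24  0.03 -0.  ]
```

View pics/w15.png

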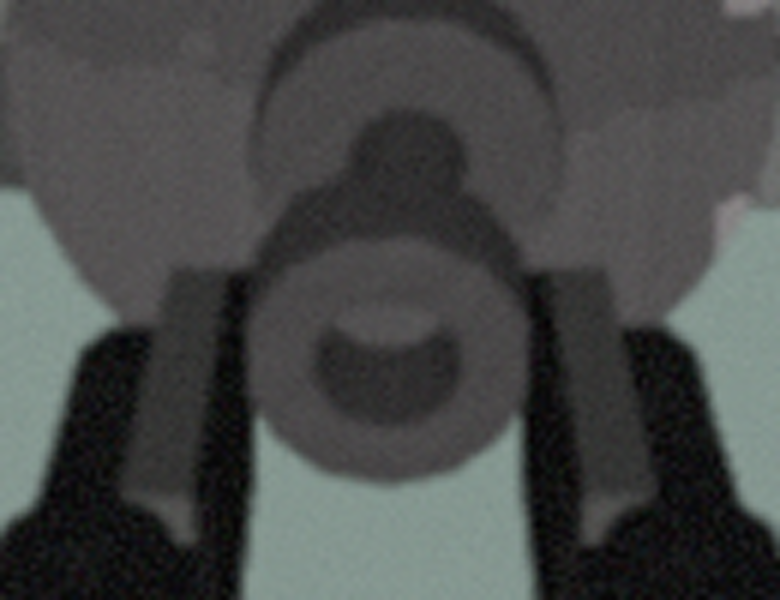

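Call:
{"fn": "carry_out", "kwargs": {
  "deltas": [-0.8,0.22,0.05,0,0,-0.8,0,0,0,0,-0.8,0,0,0,0,-0.8,0,0,0.3,0,-0.8,0,0,0,0,-0.8,0,0,0,0]
}}

```text
clock: 14.67
position: [0.652, 0.113, 0.1691]
tool_rot: [-3.141, 0.0, 1.473]
force: [-0.7, 0.0, -1.6]
grip_width: 0.0237
```

Run:
```python
from h import *
s=st();c=calibration("wrist");p=np.array(s["position"]);snap("wrist","pics/w16.png",(250,200,380,300),6);print(totool(np.array([.6518,.1128,p[2]])-p,s))
```

```text
{'clock': 14.6667, 'position': [0.652, 0.113, 0.1691], 'tool_rot': [-3.1412, 0.0002, 1.4727], 'force': [-0.6516, 0.0439, -1.6255], 'grip_width': 0.0237}
[-0.02 -0.02  0.  ]
```

View pics/w16.png

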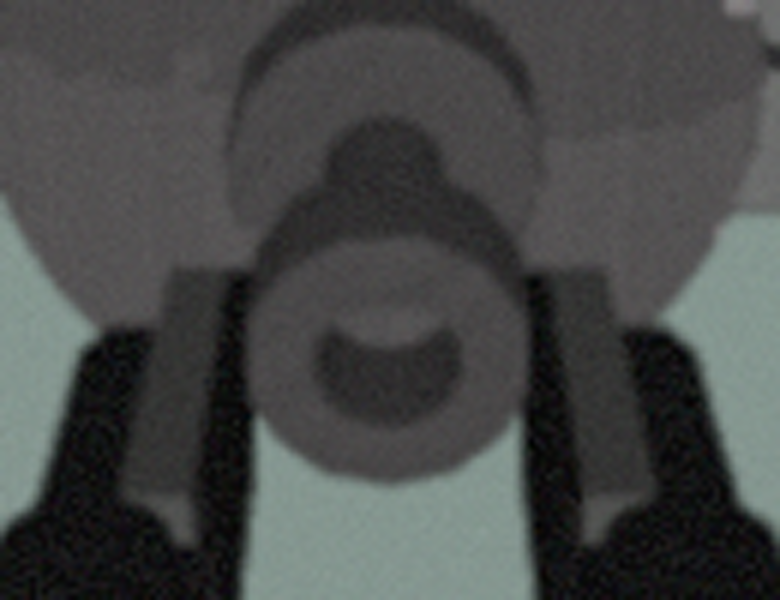

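Call:
{"fn": "carry_out", "kwargs": {
  "deltas": [-0.8,-0.03,0,0.2,0,-0.8,0,0,0.2,0,-0.8,0,0,0.2,0,-0.8,0,0,0.2,0,-0.8,0,0,0.2,0,-0.8,0,0,0.2,0,-0.8,0,0,0,0,-0.8,0,0,0,0]
}}

```text
clock: 15.38
position: [0.6521, 0.1127, 0.1572]
tool_rot: [-3.141, 0.0, 1.473]
force: [0.6, -0.9, 0.2]
grip_width: 0.0236
```

Run:
```python
from h import *
s=st();snap("wrist","pics/w17.png",(250,200,380,300),6);snap("scene","pics/s17.png",(220,140,440,310),3.5)
```

```text
{'clock': 15.3833, 'position': [0.6521, 0.1127, 0.1572], 'tool_rot': [-3.1414, 0.0001, 1.4727], 'force': [0.5969, -0.8644, 0.2412], 'grip_width': 0.0236}
```

View pics/w17.png

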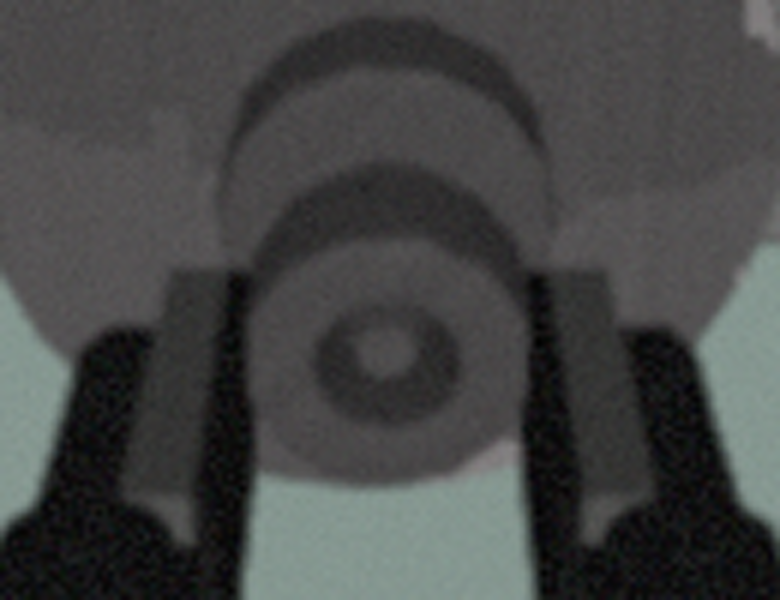

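View pics/s17.png

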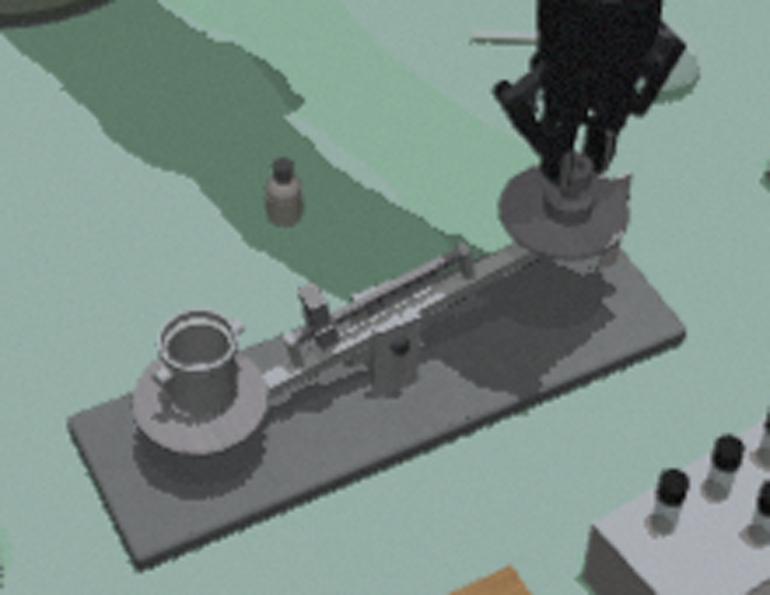

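Call:
{"fn": "carry_out", "kwargs": {
  "deltas": [-0.8,0,0,0.25,0,-0.8,0,0,0.25,0,-0.8,0,0,0.25,0,-0.8,0,0,0.2,0,-0.8,0,0,0.2,0,-0.8,0,0,0.15,0,-0.8,0,0,0.15,0,-0.8,0,0,0.15,0,-0.8,0,0,0.15,0,-0.8,0,0,0.15,0,-0.8,0,0,0.15,0,-0.8,0,0,0.15,0,-0.8,0,0,0,0,-0.8,0,0,0,0]
}}

```text
clock: 16.65
position: [0.6521, 0.1128, 0.1352]
tool_rot: [-3.142, -0.0, 1.473]
force: [0.6, 0.4, -0.4]
grip_width: 0.0239
```

Run:
```python
from h import *
s=st();snap("wrist","pics/w18.png",(250,200,380,300),6);snap("scene","pics/s18.png",(220,140,440,310),3.5)
```

```text
{'clock': 16.65, 'position': [0.6521, 0.1128, 0.1352], 'tool_rot': [-3.1415, -0.0001, 1.4728], 'force': [0.6047, 0.4308, -0.3838], 'grip_width': 0.0239}
```

View pics/w18.png

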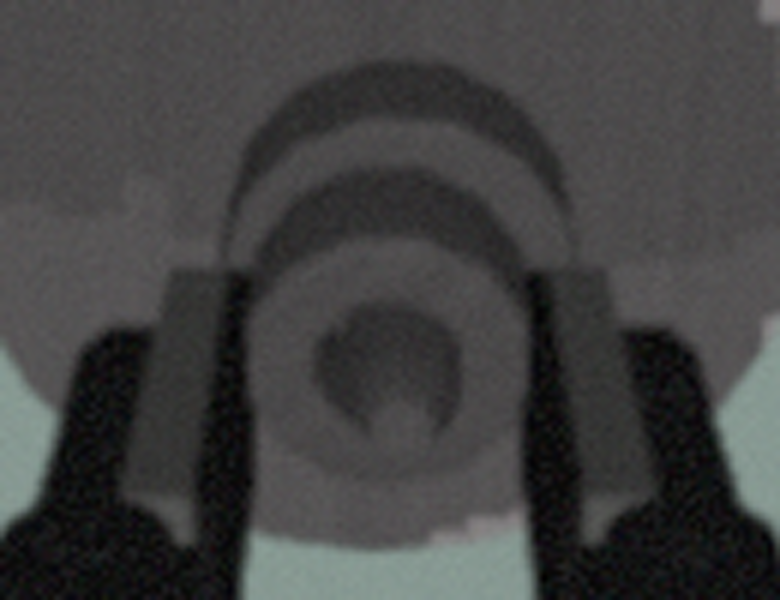

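View pics/s18.png

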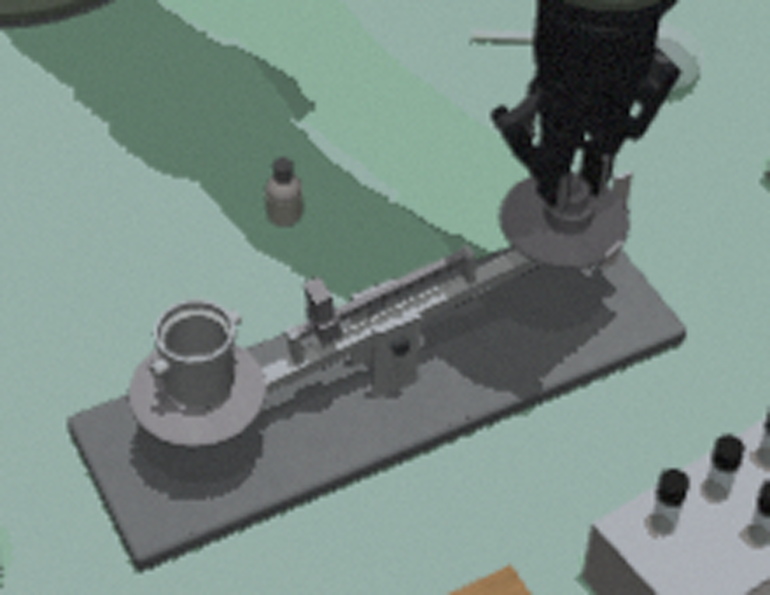

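Call:
{"fn": "carry_out", "kwargs": {
  "deltas": [-0.45,0,0,0,0,-0.4,0,0,0,0,-0.3,0,0,0,0,-0.2,0,0,0,0,0,0,0,0,0,0.1,0,0,0,0,0.1,0,0,0,0,0.1,0,0,-0.5,0,0.1,0,0,-2,0,0.1,0,0,-2.5,0,0.1,0,0,-1.5,0,0.1,0,0,0,0,0.1,0,0,0,0]
}}

```text
clock: 17.83
position: [0.6525, 0.1128, 0.2013]
tool_rot: [3.14, -0.001, 1.473]
force: [-0.4, -0.2, -0.5]
grip_width: 0.0468
```

Run:
```python
from h import *
s=st();snap("wrist","pics/w19.png",(180,120,440,400),2.1);snap("scene","pics/s19.png",(220,140,440,310),3.5)
```

```text
{'clock': 17.8333, 'position': [0.6525, 0.1128, 0.2013], 'tool_rot': [3.14, -0.0006, 1.4727], 'force': [-0.3714, -0.195, -0.4651], 'grip_width': 0.0468}
```

View pics/w19.png

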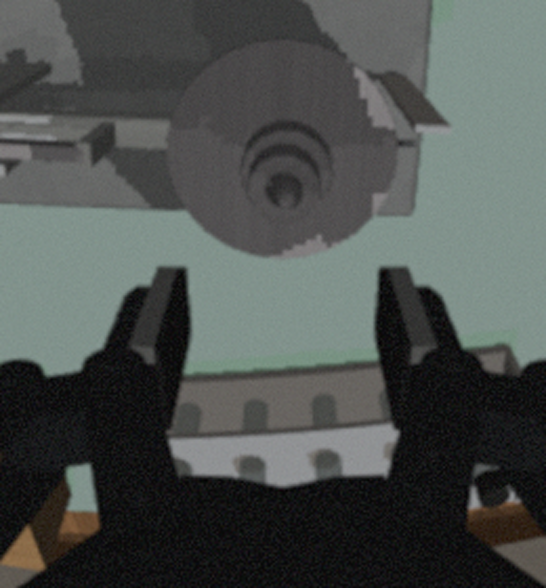

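View pics/s19.png

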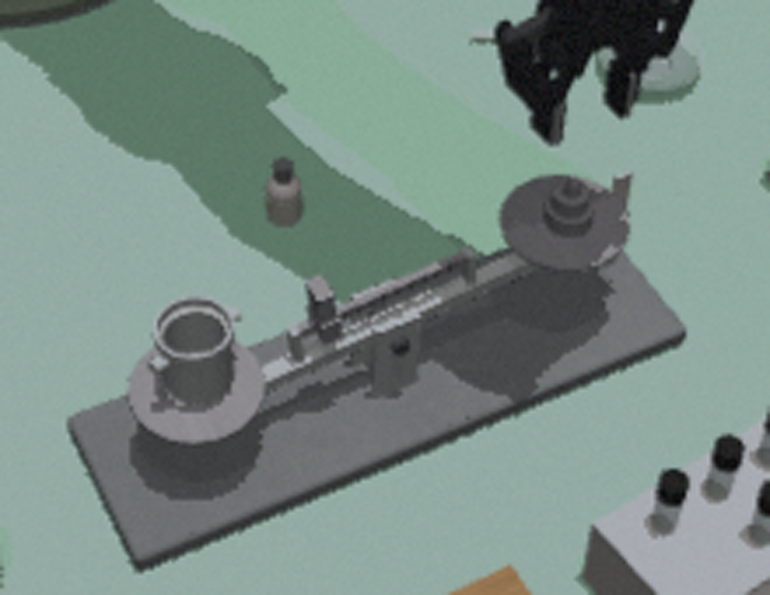

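Call:
{"fn": "carry_out", "kwargs": {
  "deltas": [-0.15,-2,1,-0.5,0,-0.15,-2.8,1.3,-0.5,0,-0.15,-2.8,1.3,-0.5,0,-0.15,-2.8,1.3,-0.5,0,-0.15,-2.8,1.3,0,0,-0.15,-2.8,1.3,0,0,-0.15,-2,1.1,0,0,-0.15,0,0,0,0,-0.15,0,0,0,0]
}}

```text
clock: 18.68
position: [0.7197, -0.0764, 0.2188]
tool_rot: [-3.14, 0.0, 1.471]
force: [-0.2, 0.3, -0.7]
grip_width: 0.0361
```

Run:
```python
from h import *
s=st();c=calibration("wrist");np.save("c20.npy",c,allow_pickle=True);snap("wrist","pics/w20.png")
for d in mark_of("wrist","poise_tab")[:2]: print(d["p"],d["xy"],atz("wrist",d["xy"],.129,c))
snap("scene","pics/s20.png",(220,140,440,310),3.5)
print(-np.array(c["R"]).T@c["t"])
```

```text
{'clock': 18.6833, 'position': [0.7197, -0.0764, 0.2188], 'tool_rot': [-3.1397, 0.0005, 1.4706], 'force': [-0.2335, 0.3479, -0.6813], 'grip_width': 0.0361}
0.58 [307.2, 79.7] [ 0.62409128 -0.07214662  0.129     ]
0.25 [506.2, 101.3] [0.64640314 0.09368805 0.129     ]
[ 0.63550366 -0.06813055  0.36165166]
```

View pics/w20.png

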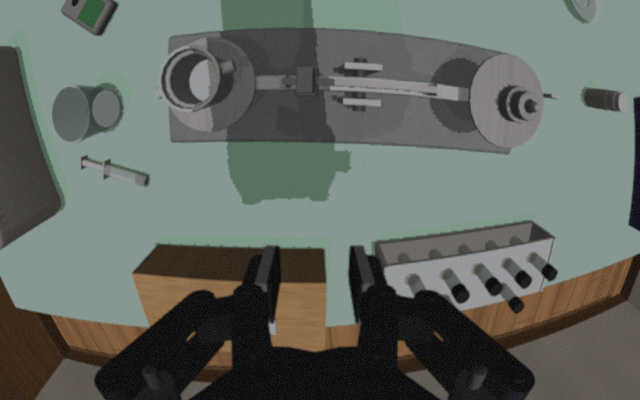

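View pics/s20.png

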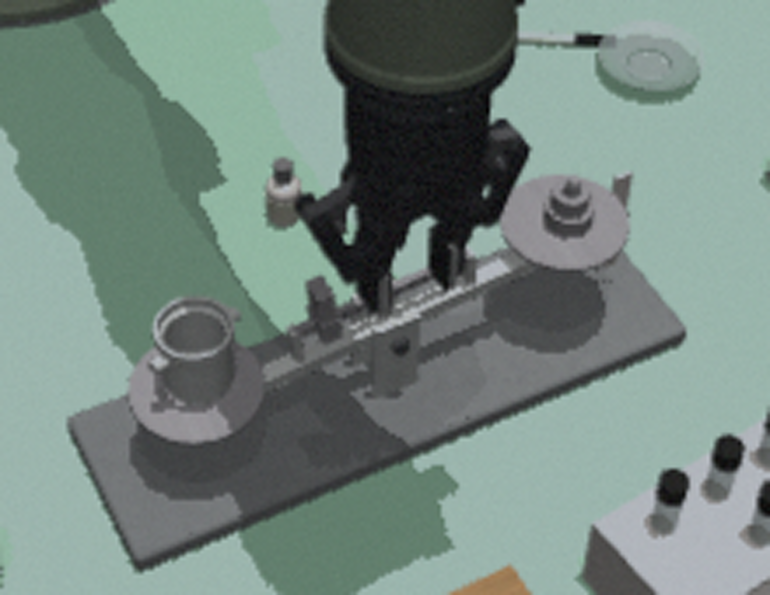

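```bash
cat >> h.py <<'E'
D=np.array([.0976,.9952,0]);PIV=np.array([.6342,-.0254,.070])
def model(s,h,t): return PIV+D*(s*np.cos(t)-h*np.sin(t))+np.array([0,0,1])*(h*np.cos(t)+s*np.sin(t))
def pan(sgn,t): return PIV+D*(sgn*.14*np.cos(t))+np.array([0,0,sgn*.14*np.sin(t)+.025])
def tilt_from(img, ref="pics/s12.png", reft=.18):
    "carrier patch match against the reference (beam on its stop); both are 3.5x crops"
    A=cv2.imread(ref,0);B=cv2.imread(img,0)
    x0,y0,x1,y1=155,300,245,400
    T=A[y0:y1,x0:x1];r=cv2.matchTemplate(B[y0-75:y1+15,x0-35:x1+35],T,cv2.TM_CCOEFF_NORMED)
    _,v,_,l=cv2.minMaxLoc(r);dx,dy=l[0]-35,l[1]-75
    c=calibration("scene");a=proj("scene",pan(-1,reft)+[0,0,.03],c)
    ts=np.linspace(-.2,.2,801);P=[(proj("scene",pan(-1,t)+[0,0,.03],c)-a)*3.5 for t in ts]
    i=np.argmin([abs(p[1]-dy) for p in P]);print(img,"shift",dx,dy,"corr",round(v,3),"tilt",round(ts[i],4),"pred dx",round(P[i][0],1));return ts[i]
E
python3 - <<'E'
from h import *
for n in("pics/s11.png","pics/s17.png","pics/s18.png","pics/s19.png","pics/s20.png"): tilt_from(n)
im=cv2.imread("pics/w20.png");cv2.imwrite("pics/w20z.png",cv2.resize(im[50:120,260:390],None,fx=6,fy=6,interpolation=cv2.INTER_CUBIC))
c=np.load("c20.npy",allow_pickle=True).item()
for t in(.08,.1):
  for s in(-.05,-.045): print(t,s,model(s,.068,t),proj("wrist",model(s,.068,t),c))
E
```

```text
pics/s11.png shift 0 0 corr 0.942 tilt 0.18 pred dx 0.0
pics/s17.png shift 0 0 corr 0.935 tilt 0.18 pred dx 0.0
pics/s18.png shift -3 -9 corr 0.91 tilt 0.106 pred dx -3.1
pics/s19.png shift -4 -12 corr 0.911 tilt 0.0825 pred dx -3.8
pics/s20.png shift -4 -12 corr 0.79 tilt 0.0825 pred dx -3.8
0.08 -0.05 [ 0.62880523 -0.08040897  0.13378678] [296.32911117  86.97958884]
0.08 -0.045 [ 0.62929167 -0.07544888  0.13418635] [303.21166066  86.87770601]
0.1 -0.05 [ 0.62868181 -0.08166749  0.13266861] [294.67614098  87.04242437]
0.1 -0.045 [ 0.62916737 -0.07671635  0.13316778] [301.50052777  86.92964378]
```

View pics/w20z.png

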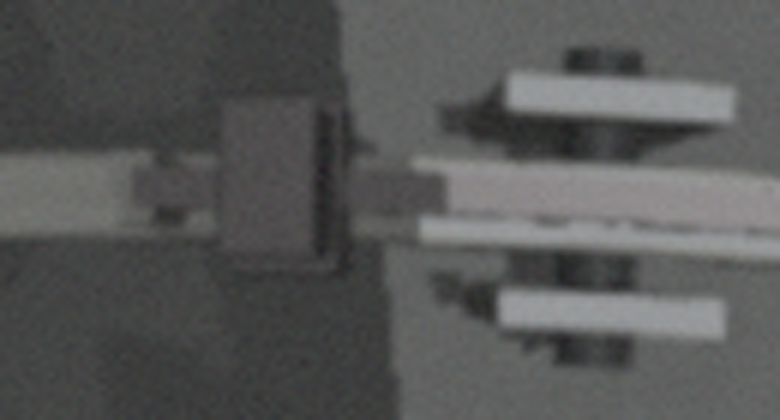

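Call:
{"fn": "carry_out", "kwargs": {
  "deltas": [-0.15,-0.25,-2.6,0,0,-0.15,-0.25,-3.4,0,0,-0.15,-0.25,-3.4,1,0,-0.15,0,0,2.5,0,-0.15,0,0,1.5,0,-0.15,0,0,0.5,0,-0.15,0,0,0,0,-0.15,0,0,0,0]
}}

```text
clock: 19.5
position: [0.6262, -0.0725, 0.1658]
tool_rot: [3.141, -0.0, 1.474]
force: [-0.6, 0.4, 1.0]
grip_width: 0.0362
```

Run:
```python
from h import *
s=st();snap("wrist","pics/w21.png",(180,150,440,400),2.3);snap("scene","pics/s21.png",(270,170,400,270),6)
```

```text
{'clock': 19.5, 'position': [0.6262, -0.0725, 0.1658], 'tool_rot': [3.1413, -0.0001, 1.4736], 'force': [-0.6457, 0.4193, 0.9973], 'grip_width': 0.0362}
```

View pics/w21.png

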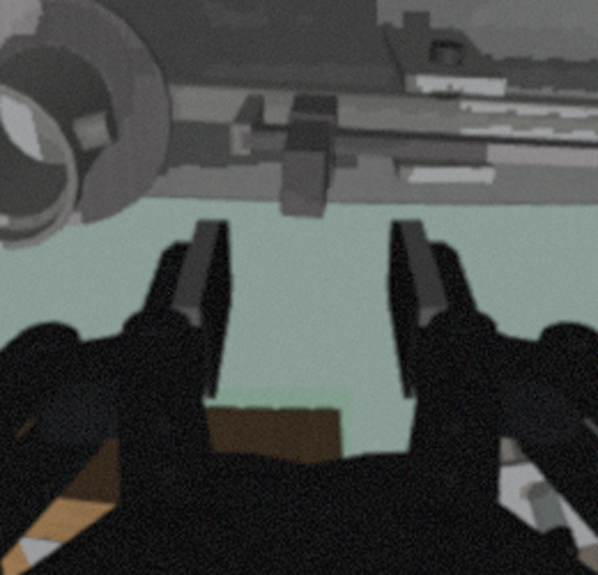

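View pics/s21.png

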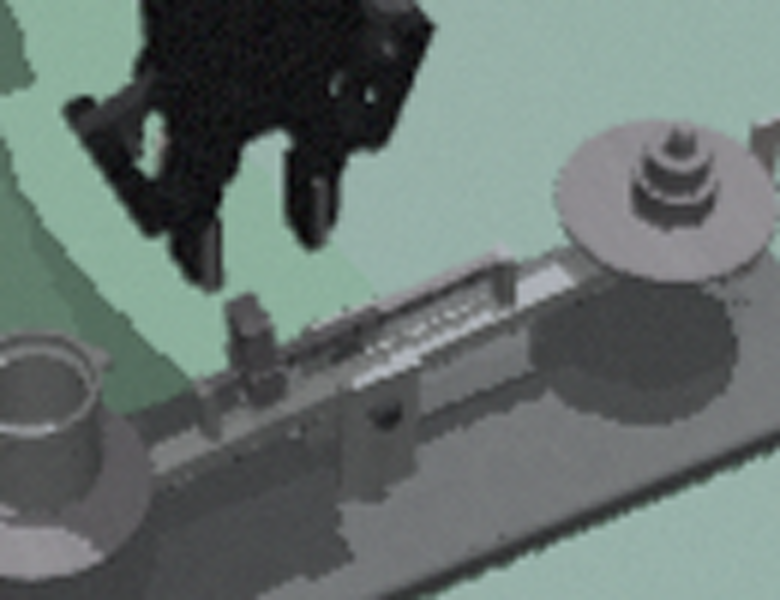

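Call:
{"fn": "carry_out", "kwargs": {
  "deltas": [-0.15,0,0,1.2,0,-0.15,0,0,1.2,0,-0.15,0,0,1,0,-0.15,0,0,0.6,0,-0.15,0,0,0.4,0,-0.15,0,0,0,0,-0.15,0,0,0,0]
}}

```text
clock: 20.18
position: [0.6258, -0.0732, 0.1212]
tool_rot: [-3.141, 0.0, 1.473]
force: [0.1, -0.3, 1.0]
grip_width: 0.036
```

Run:
```python
from h import *
s=st();snap("wrist","pics/w22.png",(180,150,440,400),2.3);snap("scene","pics/s22.png",(270,170,400,270),6)
```

```text
{'clock': 20.1833, 'position': [0.6258, -0.0732, 0.1212], 'tool_rot': [-3.1414, 0.0001, 1.4726], 'force': [0.077, -0.2782, 1.0091], 'grip_width': 0.036}
```

View pics/w22.png

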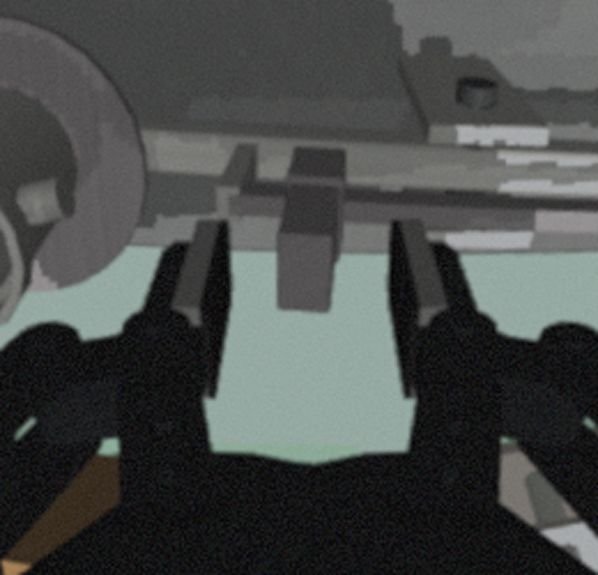

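View pics/s22.png

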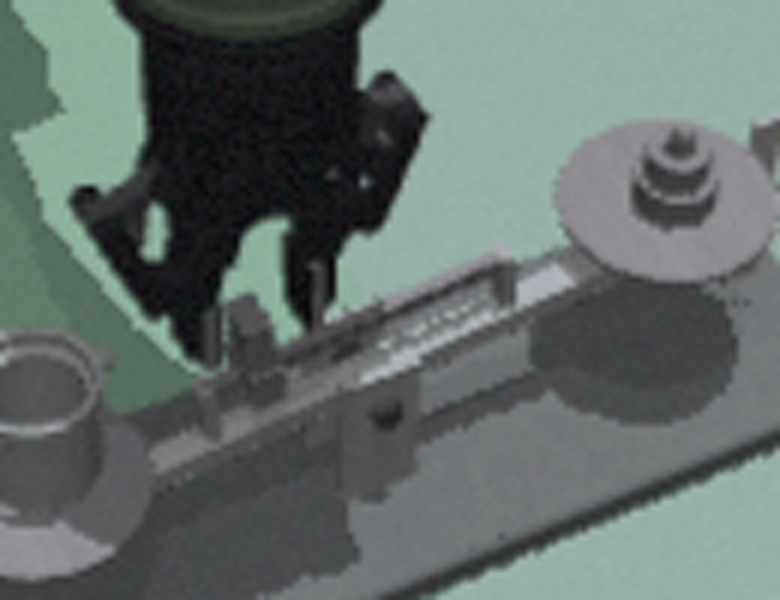

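Call:
{"fn": "carry_out", "kwargs": {
  "deltas": [-0.15,0.4,0,0,0,-0.15,0.4,0,0,0,-0.15,0.3,0,0,0,-0.15,0.2,0,0,0,-0.15,0.3,0,0,0,-0.15,0.3,0,0,0,-0.15,0.4,0,0,0,-0.15,0.4,0,0,0,-0.15,0.4,0,0,0,-0.15,0.4,0,0,0,-0.15,0.4,0,0,0,-0.15,0.4,0,0,0,-0.15,0.4,0,0,0,-0.15,0.4,0,0,0,-0.15,0.4,0,0,0,-0.15,0.4,0,0,0,-0.15,0.4,0,0,0]
}}

```text
clock: 21.7
position: [0.6319, -0.01, 0.1212]
tool_rot: [-3.141, 0.0, 1.473]
force: [0.4, -2.3, -1.2]
grip_width: 0.0364
```

Run:
```python
from h import *
s=st();snap("wrist","pics/w23.png",(180,150,440,400),2.3);snap("scene","pics/s23.png",(220,140,440,310),3.5)
```

```text
{'clock': 21.7, 'position': [0.6319, -0.01, 0.1212], 'tool_rot': [-3.1413, 0.0001, 1.4727], 'force': [0.4341, -2.3364, -1.1603], 'grip_width': 0.0364}
```

View pics/w23.png

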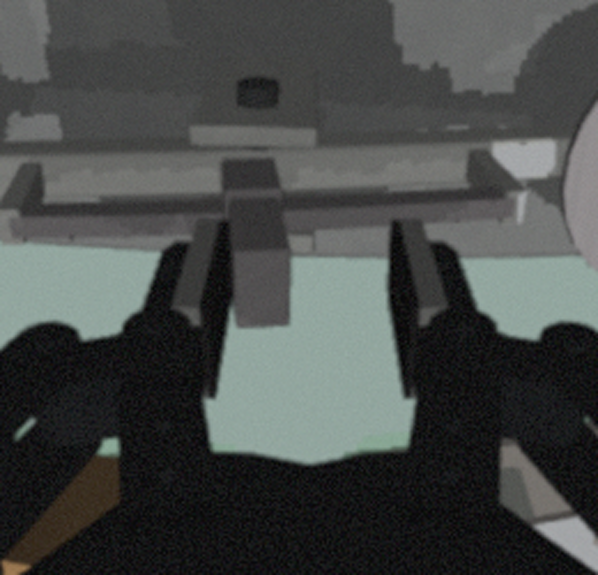

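View pics/s23.png

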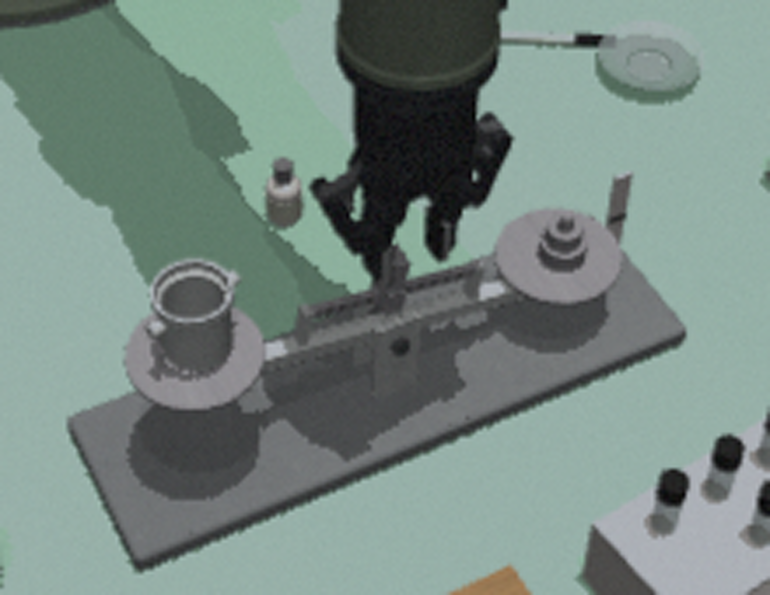

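Call:
{"fn": "carry_out", "kwargs": {
  "deltas": [-0.15,0.4,0,0,0,-0.15,0.4,0,0,0,-0.15,0.3,0,0,0,-0.15,0,0,0,0,-0.15,-0.15,0,0,0,-0.15,-0.2,0,0,0,-0.15,-0.2,0,0,0,-0.15,-0.25,0,0,0,-0.15,-0.25,0,0,0,-0.15,-0.3,0,0,0,-0.15,-0.3,0,0,0,-0.15,-0.3,0,0,0,-0.15,-0.3,0,0,0,-0.15,0,0,0,0,-0.15,0,0,0,0,-0.15,0,0,0,0]
}}

```text
clock: 23.13
position: [0.6309, -0.0218, 0.1213]
tool_rot: [-3.142, -0.0, 1.473]
force: [-0.5, -0.6, -0.1]
grip_width: 0.0363
```

Run:
```python
from h import *
s=st();snap("wrist","pics/w24.png",(180,150,440,400),2.3);snap("scene","pics/s24.png",(220,140,440,310),3.5);tilt_from("pics/s24.png")
```

```text
{'clock': 23.1333, 'position': [0.6309, -0.0218, 0.1213], 'tool_rot': [-3.1416, -0.0001, 1.4728], 'force': [-0.4559, -0.604, -0.0709], 'grip_width': 0.0363}
pics/s24.png shift -6 -23 corr 0.855 tilt 0.0005 pred dx -5.7
```

View pics/w24.png

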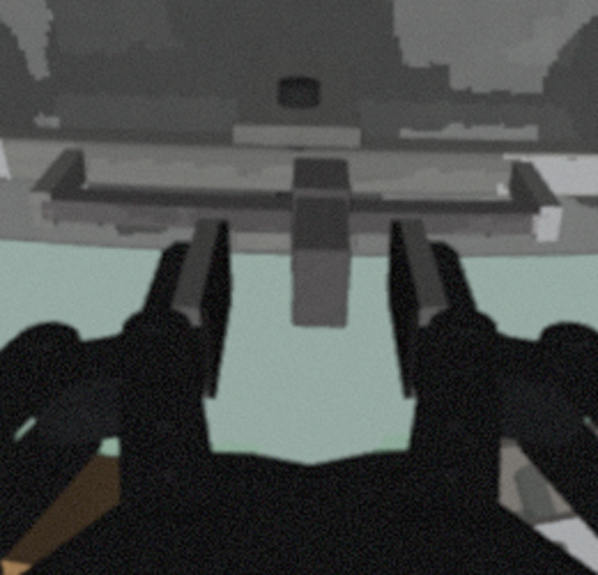

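View pics/s24.png

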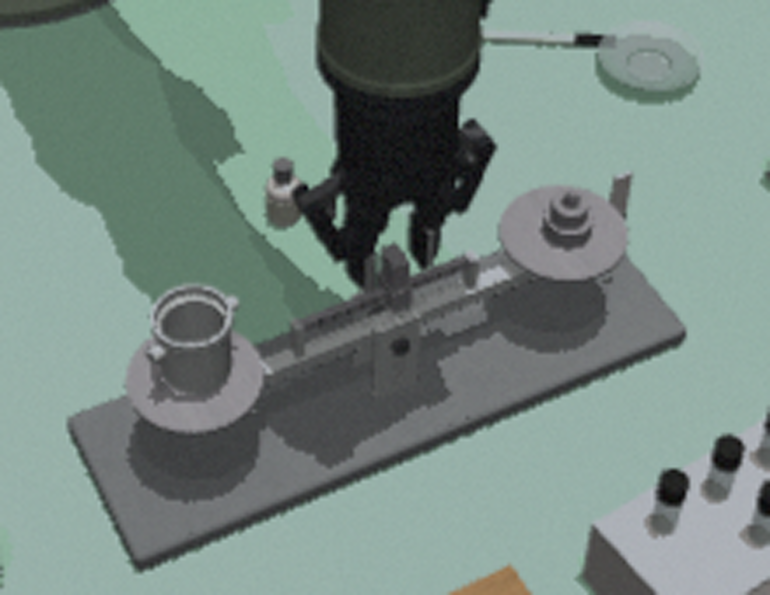

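Call:
{"fn": "carry_out", "kwargs": {
  "deltas": [-0.15,0,0,0,0,-0.15,0,0,0,0,-0.15,0,0,0,0,-0.15,0,0,0,0,-0.15,0,0,0,0,-0.15,0,0,0,0,-0.15,0,0,0,0,-0.15,0,0,0,0,-0.15,0,0,0,0,-0.15,0,0,0,0,-0.15,0,0,0,0,-0.15,0,0,0,0,-0.15,0,0,0,0,-0.15,0,0,0,0]
}}

```text
clock: 24.4
position: [0.6309, -0.0219, 0.1213]
tool_rot: [-3.142, 0.0, 1.473]
force: [-0.0, 0.3, -0.7]
grip_width: 0.0363
```

Run:
```python
from h import *
s=st();snap("wrist","pics/w25.png",(180,150,440,400),2.3);snap("scene","pics/s25.png",(220,140,440,310),3.5);tilt_from("pics/s25.png")
snap("scene","pics/s25z.png",(360,170,430,240),8)
```

```text
{'clock': 24.4, 'position': [0.6309, -0.0219, 0.1213], 'tool_rot': [-3.1416, 0.0, 1.4728], 'force': [-0.0131, 0.2524, -0.7199], 'grip_width': 0.0363}
pics/s25.png shift -6 -23 corr 0.855 tilt 0.0005 pred dx -5.7
```

View pics/w25.png

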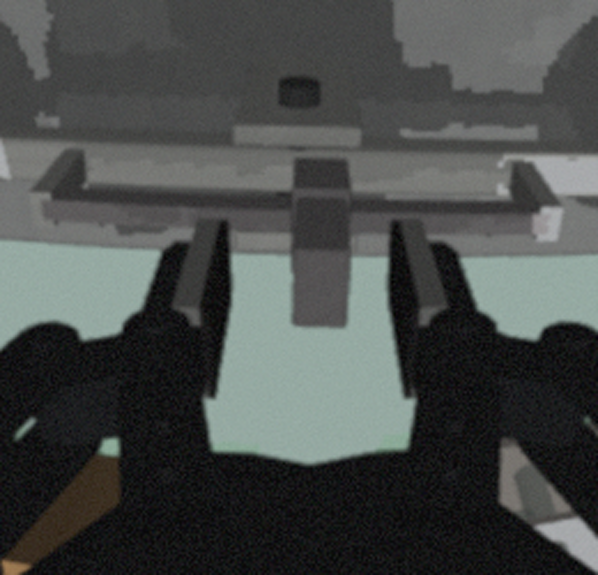

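View pics/s25z.png

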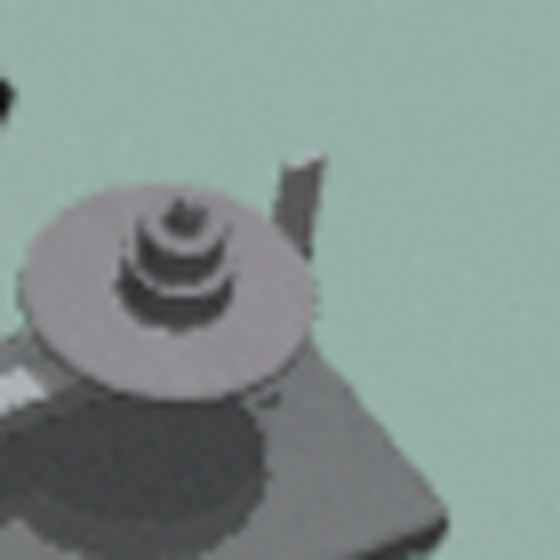

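Call:
{"fn": "carry_out", "kwargs": {
  "deltas": [-0.15,0,0,-0.5,0,-0.15,0,0,-1.5,0,-0.15,0,0,-3,0,-0.15,0,0,-3,0,-0.15,2.5,-1,0,0,-0.15,3.2,-1,0,0,-0.15,3.2,-1,0,0,-0.15,3.2,-1,0,0,-0.15,3.2,-1,0,0,-0.15,3.2,-1,0,0,-0.15,3.2,-1,0,0,-0.15,3.2,-0.8,0,0,-0.15,3.2,0,2,0,-0.15,0,0,3,0,-0.15,0,0,0,0]
}}

```text
clock: 25.8
position: [0.5781, 0.2667, 0.147]
tool_rot: [-3.137, 0.003, 1.476]
force: [-0.5, -1.0, -0.9]
grip_width: 0.0362
```

Run:
```python
from h import *
s=st();snap("wrist","pics/w26.png");snap("scene","pics/s26.png",(220,140,440,310),3.5);tilt_from("pics/s26.png")
```

```text
{'clock': 25.8, 'position': [0.5781, 0.2667, 0.147], 'tool_rot': [-3.1365, 0.0027, 1.4761], 'force': [-0.4986, -1.0366, -0.8786], 'grip_width': 0.0362}
pics/s26.png shift -6 -23 corr 0.9 tilt 0.0005 pred dx -5.7
```

View pics/w26.png

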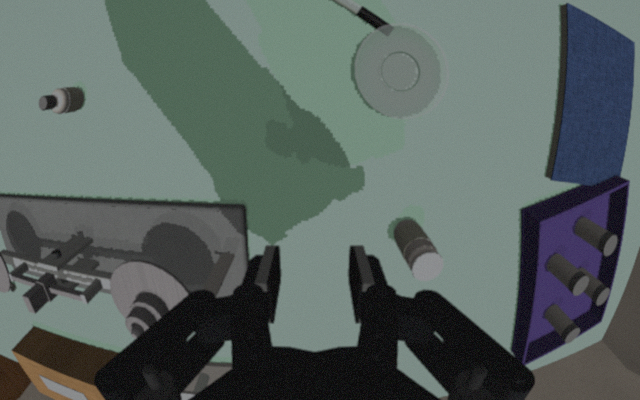

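View pics/s26.png

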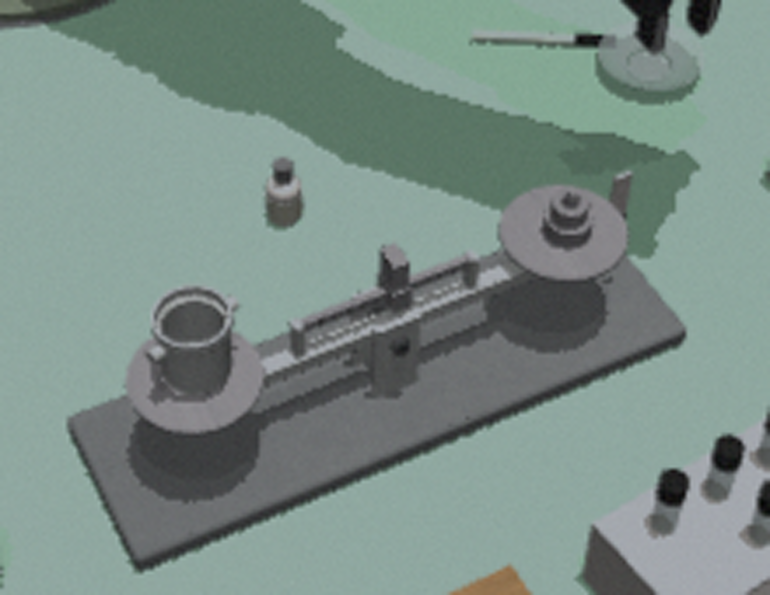

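Run:
```python
from h import *
A=cv2.imread("pics/s12.png",0).astype(np.float32);c=calibration("scene")
f=np.mean([grab_frame("scene").astype(np.float32) for _ in range(4)],0)[:,:,::-1]
B=cv2.cvtColor(cv2.resize(f[140:310,220:440],None,fx=3.5,fy=3.5,interpolation=cv2.INTER_CUBIC).astype(np.float32),cv2.COLOR_BGR2GRAY)
ts=np.linspace(-.1,.18,1401)
def run(box,sgn,off,init):
    x0,y0,x1,y1=box
    T=A[y0:y1,x0:x1]
    W=np.float32([[1,0,x0+init[0]],[0,1,y0+init[1]]])
    cc,W=cv2.findTransformECC(T,B,W,cv2.MOTION_TRANSLATION,(3,300,1e-5),None,5)
    d=W[:,2]-[x0,y0]; a=proj("scene",pan(sgn,.18)+off,c)
    P=np.array([(proj("scene",pan(sgn,t)+off,c)-a)*3.5 for t in ts])
    i=np.argmin(abs(P[:,1]-d[1]));print(box,"shift",np.round(d,2),"cc",round(cc,3),"tilt",round(ts[i],4),"pred dx",round(P[i,0],2))
run((150,300,245,360),-1,[0,0,.05],(-6,-23))
run((155,305,250,400),-1,[0,0,.03],(-6,-23))
run((500,205,545,250),1,[0,-.04,0],(0,20))
run((500,222,600,262),1,[.04,0,0],(0,20))
cv2.imwrite("pics/s27.png",B)
# slab/pan check: where would pan centres and tab project at level
for t in(-.02,0,.02): print(t,[np.round((proj("scene",pan(k,t),c)-[220,140])*3.5,1).tolist() for k in(-1,1)])
print(status.observe()["clock"])
```

```text
(150, 300, 245, 360) shift [ -5.76 -23.48] cc 0.819 tilt 0.0016 pred dx -5.78
(155, 305, 250, 400) shift [ -5.86 -23.  ] cc 0.922 tilt 0.0002 pred dx -5.69
(500, 205, 545, 250) shift [ 4.49 29.77] cc 0.634 tilt -0.046 pred dx -0.76
(500, 222, 600, 262) shift [-1.14 22.56] cc 0.833 tilt 0.0066 pred dx -1.11
-0.02 [[196.2, 383.8], [559.7, 237.5]]
0 [[196.5, 386.5], [560.1, 234.8]]
0.02 [[196.8, 389.2], [560.4, 232.1]]
26.1[ WARN:0@6.125] global loadsave.cpp:1063 imwrite_ Unsupported depth image for selected encoder is fallbacked to CV_8U.
```

Run:
```python
from h import *
c=calibration("scene")
def g(p):
    a=cv2.GaussianBlur(cv2.imread(p,0).astype(np.float32),(0,0),2.5);return cv2.magnitude(cv2.Sobel(a,5,1,0),cv2.Sobel(a,5,0,1))
A=g("pics/s12.png");B=g("pics/s27.png");ts=np.linspace(-.1,.18,1401)
for box,sgn,off,ini in(((130,300,250,450),-1,[0,0,.02],(-6,-23)),((150,300,245,360),-1,[0,0,.05],(-6,-23)),((495,225,600,262),1,[.04,0,0],(0,22)),((495,160,550,250),1,[0,-.04,0],(0,22)),((525,225,585,265),1,[.04,0,0],(0,22)),((540,180,600,225),1,[0,0,.016],(0,22))):
    x0,y0,x1,y1=box
    try:
        cc,W=cv2.findTransformECC(A[y0:y1,x0:x1],B,np.float32([[1,0,x0+ini[0]],[0,1,y0+ini[1]]]),0,(3,300,1e-5),None,5)
    except Exception as e: print(box,"fail");continue
    d=W[:,2]-[x0,y0];a=proj("scene",pan(sgn,.18)+off,c)
    P=np.array([(proj("scene",pan(sgn,t)+off,c)-a)*3.5 for t in ts]);i=np.argmin(abs(P[:,1]-d[1]))
    print(box,np.round(d,2),round(cc,3),"tilt",round(ts[i],4),"dx",round(P[i,0],2))
im=cv2.imread("pics/s27.png");cv2.imwrite("pics/s27z.png",im[150:300,470:700].repeat(3,0).repeat(3,1))
```

```text
(130, 300, 250, 450) [ -5.65 -22.31] 0.844 tilt 0.003 dx -5.59
(150, 300, 245, 360) [ -5.58 -23.2 ] 0.861 tilt 0.0036 dx -5.75
(495, 225, 600, 262) [ 0.07 22.93] 0.788 tilt 0.0038 dx -1.17
(495, 160, 550, 250) [-0.9  22.35] 0.86 tilt 0.0084 dx 0.23
(525, 225, 585, 265) [-0.41 23.04] 0.892 tilt 0.003 dx -1.19
(540, 180, 600, 225) [-0.74 22.08] 0.515 tilt 0.0144 dx -0.42
```

View pics/s27z.png

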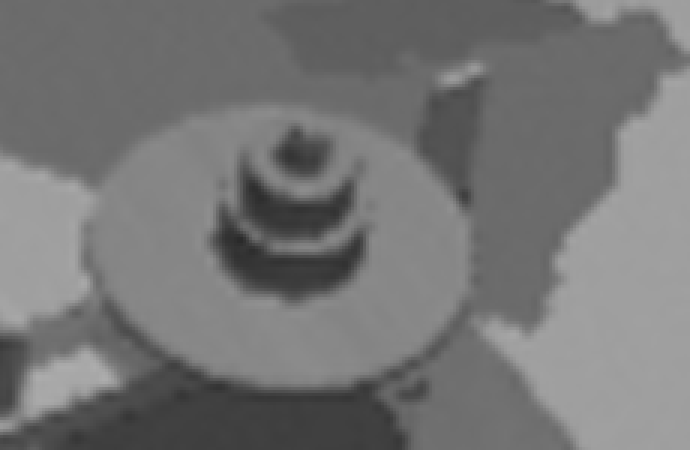

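Run:
```python
from h import *
st();print(job.job_done())
```

```text
{'clock': 26.1, 'position': [0.5817, 0.2648, 0.1531], 'tool_rot': [3.1396, -0.001, 1.4713], 'force': [-0.9538, -0.5859, 0.7689], 'grip_width': 0.0364}
the job is handed in; nothing more can be done
None
```

I weighed the carrier and handed the job in at 26.1 s of the 72 s allowed; no verdict was reported.

- **Weights:** I threaded the large ring over the post and lowered it on to the pan. The beam stayed on its +0.18 stop, so the small ring was needed, and I lowered it on top of the large one.
- **Poise:** I pushed the tab about 50 mm towards the weights pan with the open fingers either side of it, then backed off slowly and moved the arm clear. From the tilt before the push, the carrier weighs about 186 g.
- **Level:** The beam did not move between pictures taken about 2.6 s apart with nothing touching it. Matching the scene picture against one of the beam on its stop gave a tilt of about +0.003 rad (carrier side 0.000 to +0.004, weights side +0.003 to +0.008). The limit is ±0.014 rad.
- **Checks that disagreed:** Two poorly correlated patches on the weights pan gave -0.046 and +0.014 rad; I discarded both. I could not read the pointer against its black mark, because the pan hid it.
- **Post position:** I found the post mostly by wrist camera. At low force the wrist sensor showed about 1 N of noise, so feel added little.
- **Rest of the scene:** In the last scene picture both rings lie flat over the post and the carrier stands on its pan. I saw no bystander moved. Contact forces on the balance are not measured directly, but the wrist force while working on it stayed at about 2.3 N or less.

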